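Fetch the culture dish from behind the stain bottles

ROBOT

A 6-joint arm with a two-finger parallel gripper is mounted at the origin on the work surface. World frame = base frame: x ahead of the robot, y to its left, z up, the work surface at z = 0. Lengths are in m, angles in rad, forces in N, time in s.
With the tool pointing down it reaches from about 0.325 to 0.9 m from the base axis. Payload 6.1 kg.
Tool frame: the origin (TCP) lies at the very end of the fingers, on their centre line; the grasp point (between the pads) lies 19 mm behind it; z points along the fingers, y is the line along which they close (so a half turn about z gives the same grasp; the last joint's range is limited). The gripper opens to 85 mm and grips with 20 to 120 N. Pads are 22 mm wide; open, the fingers measure 114 mm over their backs; the gripper's body (76 mm by 85 mm) begins 54 mm behind the grasp point. The pads swing forward as they close: fully open they stand 13 mm farther back than shut.
Start: joints at [-1.269, 0.22, 1.526, -0, 1.395, -0.126], TCP at [0.259, -0.569, 0.231] pointing down, gripper open.
Joint ranges: [-2.98, 2.98], [-0.91, 2.08], [0.09, 2.57], [-1.24, 4.39], [0.2, 2.65], [-2.68, 2.68]. Speed limits (rad/s): [2.57, 2.57, 3.01, 3.14, 3.14, 3.14].

INTERFACE

Orientations are given as a 3x3 rotation matrix whose columns are the frame's x, y, z axes.
In Python, from plant import telemetry, viewer, order gives the robot as it stands. The module is installed in compiled form; this text tells all that it offers.
- The arm moves only by the tool step_arm, never from a script. Its argument "rows" is a list of rows, each an object of numbers: "dx", "dy", "dz": the shift along the world's x, y, z in m; "rx", "ry", "rz": the turn, a rotation vector about the world's x, y, z in degrees; "gripper": the closure, from -1 (fully open) to 1 (shut). A call has exactly 5 rows; each row shifts and turns the commanded pose from where the row before left it; what a row does not reach is not made up. A row lasts 1/8 s, in which the tool goes at most 62.5 mm and 10.7 degrees, less where a joint would pass 70% of its speed; a pose out of reach is approached as far as the arm can. A call with a gripper value outside its range is refused whole. The fingers move at their own pace and stop on an object; "force" is the grip in N (left out, the last holds). Time passes only in rows, so rows that do not move let the fingers close, or fill a call up. It gives the time, the measured TCP pose, the force, the opening and the grip force at its end, in the units of the state.
- telemetry.read_state(): the state, without advancing time (a new reading comes with each control period).
- viewer.get_image(name): name is "side" or "top"; returns a dict with "pixels" (384x512x3 uint8, blue, green, red), "z_map" (384x512 float32, m along the optical axis (not along the pixel's ray), 0 where there is no reading), "K" (3x3 intrinsics, pixels), "extrinsics" (4x4, takes a point from camera to world coordinates). Camera axes: x right, y up, looking along -z (the intrinsics and any distortion apply to the point x, -y, -z); pixel columns grow to the right and rows downward; lengths in m; the calibration is good to about 2 mm. A picture is of the moment at which its call begins.
- order.close_job(): hands the job in; it is judged then, once.
Trained networks look in a picture, given as the dict that the camera call returned (one of the last four; its "shot" number tells which), for a name from the list of things; names that differ only in an ending like _2 or _b are one class to them, and where a whole thing is asked for, a point or a joint stands for the part that bears it (a point fixed in the world has none). Each returns a list of dicts, best first, with "score" (0 to 1); they miss things now and then, are a little off and sometimes report something else, mostly with a low value. They report only what shows in the picture. A call takes as long as a camera call. They do not tell look-alikes from the thing itself.
- viewer.silhouettes(thing, picture): "mask" (384x512 bool, what is visible of it).
- viewer.pinpoint(thing, picture): "centre" ([x, y, z] in m, in world coordinates, good to about 4 mm: a listed point, or the origin of a listed thing).
The state is a dict: "time": time; "joints": joint angles; "joint_vel": joint speeds; "effort": joint torques, N m; "position": TCP position; "orientation": TCP orientation; "ft_force": force on the tool from outside, world axes, zero at the start; "ft_torque": the same for the moment, N m; "opening": finger opening in m; "gripper_force": force on a finger pad.
Only numpy, scipy, OpenCV 4.12 (cv2) and the standard library are available. Lean on these libraries where they do the work, as an engineer would, in place of code of your own. Each camera call takes 0.05 s, during which the arm holds its last target. There are 200 camera calls.

TASK

Take the three stain bottles out of the caddy and stand them all in the steel tray, then fetch the culture dish from behind them and lay it centred on the lit disc of the colony reader. Only when the dish lies there, put each bottle back in the caddy, upright in the middle of the pad of its own colour. Keep everything upright and set it down gently, without dropping it.

Things in the scene. Friction and masses are not known exactly. Their poses are not given: they have to be found in the camera images.
- bottle_blue: blue dropper bottle with a white label band and a white cap under a small blue nozzle; loose, about 60 g, 118 mm tall overall; straight round body 36 mm in diameter up to 66 mm above its base, then a shoulder and a 23 mm cap (80 to 98 mm) and the nozzle. Origin: centre of its underside, z up. Grip it round the straight body, about 55 mm above its base.
- bottle_yellow: yellow dropper bottle with a white label band and a white cap under a small yellow nozzle; loose, about 60 g, 118 mm tall overall; straight round body 36 mm in diameter up to 66 mm above its base, then a shoulder and a 23 mm cap (80 to 98 mm) and the nozzle. Origin: centre of its underside, z up. Grip it round the straight body, about 55 mm above its base.
- bottle_red: red dropper bottle with a white label band and a white cap under a small red nozzle; loose, about 60 g, 118 mm tall overall; straight round body 36 mm in diameter up to 66 mm above its base, then a shoulder and a 23 mm cap (80 to 98 mm) and the nozzle. Origin: centre of its underside, z up. Grip it round the straight body, about 55 mm above its base.
- pad_blue: blue round pad, 56 mm in diameter and 3 mm thick, fixed on the stain caddy: the place of the blue bottle. Origin: centre of its underside, its top is 3 mm higher. The three pads' centres lie 66 mm from the caddy's centre, to its left, front and right (which colour is where varies).
- pad_yellow: yellow round pad, 56 mm in diameter and 3 mm thick, fixed on the stain caddy: the place of the yellow bottle. Origin: centre of its underside, its top is 3 mm higher. The three pads' centres lie 66 mm from the caddy's centre, to its left, front and right (which colour is where varies).
- pad_red: red round pad, 56 mm in diameter and 3 mm thick, fixed on the stain caddy: the place of the red bottle. Origin: centre of its underside, its top is 3 mm higher. The three pads' centres lie 66 mm from the caddy's centre, to its left, front and right (which colour is where varies).
- dish: small round culture dish, clear with amber agar and pale dots, closed, 60 mm in diameter and 15 mm high, loose, about 25 g; at the start it lies in the middle of the stain caddy. Origin: centre of its underside, z up.
- caddy: round grey stain caddy fixed to the bench, 196 mm in diameter, 8 mm thick. Origin: centre of its underside; x points to its back, where an upright steel splash guard (4 mm thick, 110 mm long along y, top 38 mm above the bench) stands 68 mm from the centre; y points to its left.
- tray: shallow open rectangular steel tray, fixed: the side area; 260 mm (x) by 120 mm (y) outside, walls 4 mm thick and 14 mm high, its floor about 4 mm above the bench. Origin: centre of its underside.
- reader: white colony reader, fixed, a flat box 190 mm (x) by 160 mm (y), 50 mm high, with a pale green lit disc 84 mm in diameter, flush in its top inside a black ring. Origin: on the bench right under the centre of the lit disc; the disc is 50 mm above it. The box reaches 115 mm towards -x (dark display and green key) and 75 mm towards +x.
There are look-alikes about, which are no part of the job. Of the things that look like the bottle_yellow, the largest one is meant. Of the things that look like the bottle_blue, the larger one is meant.

How it is judged:
On the way, in this order (a step that is already met when the one before it is completed fails the run):
1. all three bottles stand upright and released in the steel tray (x of bottle_blue in the frame of tray between -0.12 and 0.12 m and y of bottle_blue in the frame of tray between -0.05 and 0.05 m and z of each of bottle_blue, bottle_yellow, bottle_red in the frame of tray below 0.015 m and angle between each of bottle_blue, bottle_yellow, bottle_red's own z axis and vertical below 0.15 rad and linear speed of each of bottle_blue, bottle_yellow, bottle_red below 0.05 m/s and contact force between each of bottle_blue, bottle_yellow, bottle_red and the fingers below 0.3 N and x of bottle_yellow in the frame of tray between -0.12 and 0.12 m and y of bottle_yellow in the frame of tray between -0.05 and 0.05 m and x of bottle_red in the frame of tray between -0.12 and 0.12 m and y of bottle_red in the frame of tray between -0.05 and 0.05 m), for 0.2 s.
2. the dish lies released and centred on the reader's lit disc, all three bottles still standing in the tray (all of step 1 and horizontal distance between dish and reader below 0.012 m and z of dish in the frame of reader between 0.046 and 0.056 m and angle between dish's own z axis and vertical below 0.1 rad and linear speed of dish below 0.03 m/s and contact force between dish and the fingers below 0.3 N), for 0.2 s.
At the end, for the whole second after the job is handed in: each bottle stands upright on the pad of its own colour, centre within 12 mm of the pad's centre, and the dish lies flat on the reader's lit disc, centre within 12 mm of the disc's; all released and at rest (horizontal distance between bottle_blue and pad_blue below 0.012 m and z of bottle_blue in the frame of pad_blue below 0.008 m and angle between each of bottle_blue, bottle_yellow, bottle_red, dish's own z axis and vertical below 0.1 rad and linear speed of each of bottle_blue, bottle_yellow, bottle_red, dish below 0.03 m/s and horizontal distance between bottle_yellow and pad_yellow below 0.012 m and z of bottle_yellow in the frame of pad_yellow below 0.008 m and horizontal distance between bottle_red and pad_red below 0.012 m and z of bottle_red in the frame of pad_red below 0.008 m and horizontal distance between dish and reader below 0.012 m and z of dish in the frame of reader between 0.046 and 0.056 m and contact force between dish and the fingers below 0.3 N); the robot touches nothing.
It fails at once if a bottle or the dish is tipped by more than 30 degrees (angle between any of bottle_blue, bottle_yellow, bottle_red, dish's own z axis and vertical above 0.52 rad).
It fails at once if a bottle or the dish falls or is flung (moves faster than 0.8 m/s with no finger touching it) ((contact force between bottle_blue and the fingers below 0.01 N and linear speed of bottle_blue above 0.8 m/s) or (contact force between bottle_yellow and the fingers below 0.01 N and linear speed of bottle_yellow above 0.8 m/s) or (contact force between bottle_red and the fingers below 0.01 N and linear speed of bottle_red above 0.8 m/s) or (contact force between dish and the fingers below 0.01 N and linear speed of dish above 0.8 m/s)).
It also fails if it takes over 141 s, if anything falls off the work surface, if the arm or the gripper's body presses on something with over 40 N, if the wrist force passes 120 N, or if a joint passes its speed limit or range.

## Working session

There is one attempt and no reset: what is moved stays moved. The work goes in short steps, Python scripts to look and compute and a tool call to move; the robot and the scene stay as the last step left them, time stands still between calls to the robot, and variables do not carry over. Pictures are saved under pics/ and viewed, at most 14 in all, crops included, and the job is handed in when it is done.

Besides the shell and the picture viewer there is one more tool, called after "Call:" as a command line: name --argument value ..., lists and objects as JSON in quotes. step_arm: Moves the arm, as the interface text tells. Its arguments: {"type":"object","properties":{"rows":{"type":"array","items":{"type":"object","properties":{"dx":{"type":"number"},"dy":{"type":"number"},"dz":{"type":"number"},"rx":{"type":"number"},"ry":{"type":"number"},"rz":{"type":"number"},"gripper":{"type":"number"}}}},"force":{"type":"number"}},"required":["rows"]}

```bash
mkdir -p pics; cat > h.py <<'E'
import numpy as np, cv2
from plant import telemetry, viewer, order
def world(p,u,v,z=None):
    K=p["K"];E=np.array(p["extrinsics"]);d=p["z_map"][int(v),int(u)] if z is None else z
    return (E@np.array([(u-K[0,2])/K[0,0]*d,-(v-K[1,2])/K[1,1]*d,-d,1]))[:3]
def atz(p,u,v,z):
    E=np.array(p["extrinsics"]);a=world(p,u,v,1.0);c=E[:3,3];return c+(a-c)*(z-c[2])/(a[2]-c[2])
def pix(p,X):
    K=p["K"];c=np.linalg.inv(np.array(p["extrinsics"]))@np.append(X,1)
    return K[0,0]*c[0]/-c[2]+K[0,2],K[1,1]*-c[1]/-c[2]+K[1,2]
E
python3 - <<'E'
from h import *
np.set_printoptions(precision=4,suppress=True)
ims=[]
for n in("top","side"):
    p=viewer.get_image(n);cv2.imwrite(f"pics/{n}0.png",cv2.resize(p["pixels"],(800,600)))
    print(n,p["K"].ravel(),p["extrinsics"])
    for t in "bottle_blue bottle_yellow bottle_red pad_blue pad_yellow pad_red dish caddy tray reader".split():
        for r in viewer.pinpoint(t,p)[:4]: print(n,t,round(r["score"],2),r["centre"],np.round(pix(p,r["centre"])))
print(telemetry.read_state())
E
```

```text
top [474.764    0.     262.776    0.     474.764  192.8078   0.       0.
   1.    ] [[-0.1237  0.9718 -0.2009  0.4169]
 [-0.9923 -0.1209  0.026   0.0173]
 [ 0.001   0.2026  0.9793  1.0002]
 [ 0.      0.      0.      1.    ]]
top bottle_blue 0.59 [0.5401, -0.0561, 0.0135] [290. 227.]
top bottle_blue 0.58 [0.3874, -0.0849, 0.0017] [313. 299.]
top bottle_yellow 0.75 [0.5942, 0.0582, 0.0097] [233. 209.]
top bottle_yellow 0.72 [0.7085, 0.2166, 0.0022] [155. 167.]
top bottle_yellow 0.5 [0.8152, 0.079, -0.0016] [213. 114.]
top bottle_red 0.72 [0.503, 0.025, 0.0095] [254. 250.]
top pad_blue 0.81 [0.5401, -0.0582, 0.0084] [291. 227.]
top dish 0.92 [0.56, -0.0048, 0.0102] [264. 221.]
top caddy 0.59 [0.5673, -0.0068, 0.0016] [265. 218.]
top tray 0.94 [0.4905, -0.2736, -0.0008] [395. 238.]
top reader 0.78 [0.5466, 0.2935, 0.0006] [124. 245.]
side [376.9821   0.     255.605    0.     376.9821 195.7087   0.       0.
   1.    ] [[-0.9804  0.0935 -0.1736  0.4586]
 [-0.197  -0.491   0.8486  0.6531]
 [-0.0059  0.8662  0.4997  0.4104]
 [ 0.      0.      0.      1.    ]]
side bottle_blue 0.82 [0.5427, -
[... 525 characters left out ...]
0016, -0.0001] [268. 207.]
side tray 0.86 [0.4927, -0.2796, -0.0024] [313. 157.]
side reader 0.61 [0.5468, 0.2931, 0.0008] [246. 318.]
{'time': 1.1, 'joints': array([-1.2691,  0.2204,  1.5265,  0.    ,  1.3947, -0.1261]), 'joint_vel': array([ 0.0013,  0.0004,  0.0001,  0.0023,  0.0006, -0.0002]), 'effort': array([  0.0011, -49.685 , -38.974 ,   0.    ,   0.0008,   0.    ]), 'position': array([ 0.2593, -0.5687,  0.2313]), 'orientation': array([[ 0.9099,  0.4148,  0.    ],
       [ 0.4148, -0.9099,  0.    ],
       [ 0.    , -0.    , -1.    ]]), 'ft_force': array([ 0.3376,  0.6381, -1.1664]), 'ft_torque': array([-0.0186, -0.0236,  0.0407]), 'gripper_force': 0.0, 'opening': 0.08525523682317375}
```

View pics/top0.png

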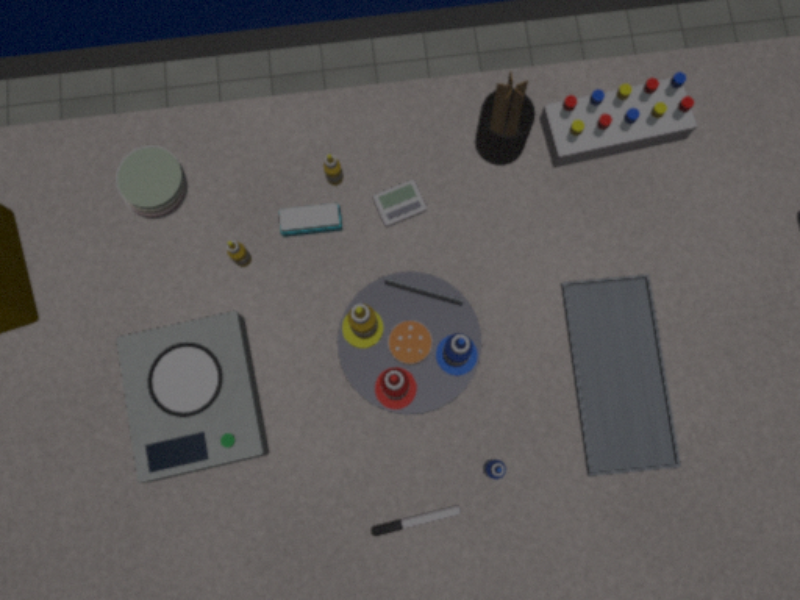

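View pics/side0.png

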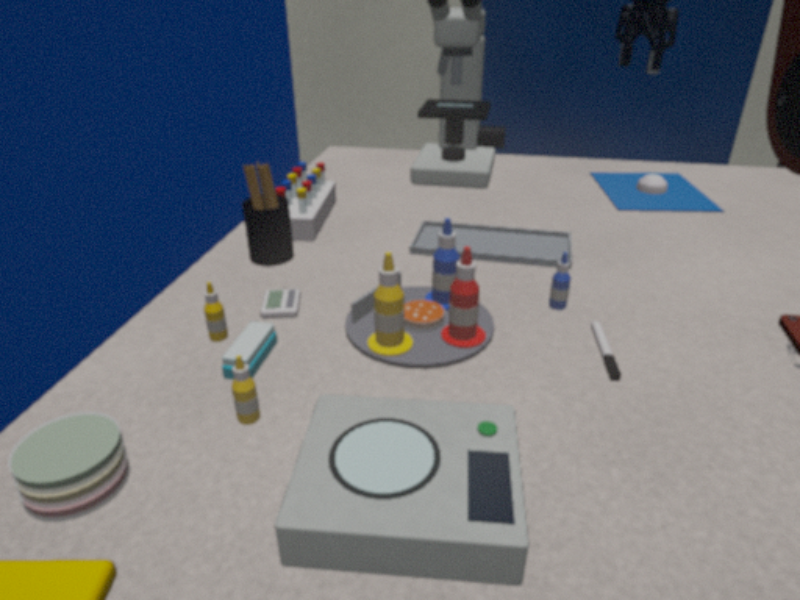

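Top picture (800×600): on the caddy are the yellow bottle (362,320), blue (458,350), red (396,383) and the dish (410,342). Look-alikes are the small yellow bottles at (333,167) and (237,250), the small blue bottle at (495,468) and the vials in the rack at the top right. I choose the larger bottles on the caddy. Next come a check crop and precise fits.

```bash
cat >> h.py <<'E'
from scipy.optimize import least_squares
def cloud(p):
    K=p["K"];d=p["z_map"];v,u=np.indices(d.shape);E=np.array(p["extrinsics"])
    P=np.stack([(u-K[0,2])/K[0,0]*d,-(v-K[1,2])/K[1,1]*d,-d],-1)
    W=P@E[:3,:3].T+E[:3,3];W[d==0]=np.nan;return W
def circ(pts,r,c0):
    f=least_squares(lambda c:np.hypot(*(pts-c).T)-r,c0,loss="soft_l1",f_scale=.002);return f.x,np.sqrt(np.mean(f.fun**2))
def bottle(W,c,base):
    out=[]
    for lo,hi,r in((.02,.062,.018),(.082,.097,.0115)):
        m=(np.hypot(W[...,0]-c[0],W[...,1]-c[1])<.03)&(W[...,2]>base+lo)&(W[...,2]<base+hi)
        if m.sum()>8: out.append((circ(W[m][:,:2],r,c[:2])[0],int(m.sum())))
    return out
E
python3 - <<'E'
from h import *
np.set_printoptions(precision=4,suppress=True)
T="bottle_blue bottle_yellow bottle_red".split()
C={"bottle_blue":[.541,-.059],"bottle_yellow":[.594,.059],"bottle_red":[.506,.026]}
for n in("top","side"):
    p=viewer.get_image(n);W=cloud(p)
    if n=="side": cv2.imwrite("pics/crop.png",cv2.resize(p["pixels"][125:265,80:390],None,fx=2.5,fy=2.5,interpolation=2))
    for t in T: 
        print(n,t,bottle(W,C[t],.011))
        m=(np.hypot(W[...,0]-C[t][0],W[...,1]-C[t][1])<.03)&(W[...,2]>.09); print("  topz",np.percentile(W[m][:,2],[50,98]) if m.any() else 0)
    for t in "pad_blue pad_yellow pad_red dish caddy tray reader".split():
        rs=viewer.silhouettes(t,p)
        if not rs: print(n,t,"none");continue
        m=rs[0]["mask"];z={"pad":.011,"dis":.023,"cad":.008,"tra":.014,"rea":.05}[t[:3]]
        cs=max(cv2.findContours(m.astype(np.uint8),0,1)[0],key=len)[:,0]
        w=np.array([atz(p,u,v,z)[:2] for u,v in cs])
        zz=np.nanmedian(W[m][:,2])
        r={"pad":.028,"dis":.03,"cad":.098}.get(t[:3])
        if r: print(n,t,round(rs[0]["score"],2),"z",zz,circ(w,r,w.mean(0)))
        else: 
            b=cv2.minAreaRect((w*1000).astype(np.float32));print(n,t,"z",zz,b)
    # reader lit disc by dark ring/depth
    if n=="top":
        # lit disc: bright px at z~.05
        g=p["pixels"].min(2).astype(int)
        m=(np.abs(W[...,2]-.05)<.012)&(np.hypot(W[...,0]-.5468,W[...,1]-.2933)<.075)
        dark=m&(g<70)&(np.hypot(W[...,0]-.5468,W[...,1]-.2933)<.055)
        v,u=np.nonzero(dark);w=np.array([atz(p,a,b,.05)[:2] for a,b in zip(u,v)])
        print("ring",len(w),circ(w,.044,[.547,.293]),np.nanmedian(W[m][:,2]))
E
```

```text
top bottle_blue [(array([ 0.5421, -0.0588]), 58), (array([ 0.5425, -0.0595]), 38)]
  topz [0.1092 0.1292]
top bottle_yellow [(array([0.5949, 0.058 ]), 66), (array([0.5958, 0.0576]), 45)]
  topz [0.1087 0.1305]
top bottle_red [(array([0.5083, 0.0264]), 36), (array([0.5084, 0.0269]), 35)]
  topz [0.1094 0.1301]
top pad_blue 0.58 z 0.010301555568991039 (array([ 0.5432, -0.0601]), np.float64(0.0060032319267592045))
top pad_yellow 0.21 z 0.08176722086321841 (array([0.6021, 0.0656]), np.float64(0.00716055941508638))
top pad_red 0.81 z 0.010186050664046653 (array([0.5075, 0.0262]), np.float64(0.005322168274716688))
top dish 0.6 z 0.022014905417238384 (array([0.563 , 0.0009]), np.float64(0.0013021701386228687))
top caddy none
top tray z 0.0034241606831283966 ((489.9734191894531, -270.9587707519531), (125.94535827636719, 261.25927734375), 87.99703216552734)
top reader z 0.049407265770162745 ((526.8836059570312, 285.2317199707031), (190.7830047607422, 166.85888671875), 5.742918968200684)
ring 385 (array([0.5472, 0.2918]), np.float64(0.0019718999306134752)) 0.04959877763065934
side bottle_blue 
[... 291 characters left out ...]
0.1279]
side pad_blue none
side pad_yellow 0.51 z 0.010091373524174135 (array([0.5926, 0.0629]), np.float64(0.007339038667786374))
side pad_red 0.46 z 0.00996684601602571 (array([0.5051, 0.0283]), np.float64(0.0067192959424234935))
side dish 0.62 z 0.02199911081897768 (array([0.5587, 0.0131]), np.float64(0.007484783885237892))
side caddy 0.84 z 0.007186316024455519 (array([ 0.5678, -0.0024]), np.float64(0.023036447407856292))
side tray z 0.003614241429999998 ((463.23577880859375, -257.37847900390625), (151.1859588623047, 203.03919982910156), 87.26618957519531)
side reader z 0.04907612902637137 ((524.7890014648438, 308.1343078613281), (188.5721893310547, 191.5576934814453), 6.087788105010986)
```

View pics/crop.png

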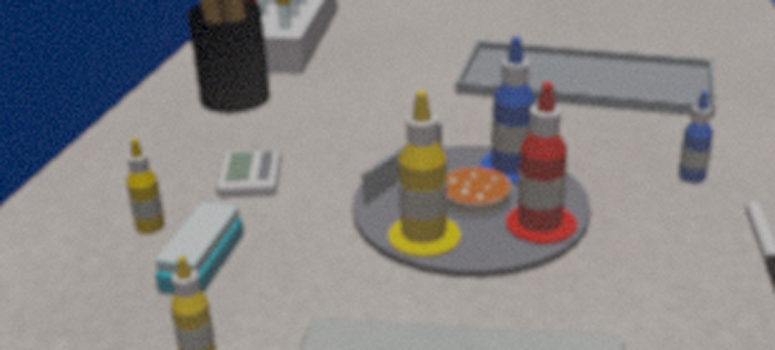

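The crop shows that the three bottles on the caddy, about (422,180), (515,110) and (543,165), are clearly bigger than the look-alikes at (145,190), (190,300) and (697,140). So the caddy bottles are the right ones. I'm going to blue first.

Call:
step_arm --rows '[{"dy": 0.055,"gripper": -1},{"dy": 0.055,"gripper": -1},{"dy": 0.055,"gripper": -1},{"dy": 0.055,"gripper": -1},{"dy": 0.055,"gripper": -1}]' --force 30

```text
validation failed for argument at $.ro...
```

Call:
step_arm --rows '[{"dx": 0.0565,"dy": 0.047,"gripper": -1},{"dx": 0.0565,"dy": 0.047,"gripper": -1},{"dx": 0.0565,"dy": 0.047,"gripper": -1},{"dx": 0.0565,"dy": 0.047,"gripper": -1},{"dx": 0.0565,"dy": 0.047,"gripper": -1}]'

```text
validation failed for argument at $.ro...
```

Call:
step_arm --rows '[{"gripper": -1},{"gripper": -1},{"dz": -0.045,"gripper": -1},{"dz": -0.045,"gripper": -1},{"dz": -0.045,"gripper": -1}]'

```text
validation failed for argument at $.ro...
```

Call:
step_arm --rows '[{"gripper": -1},{"gripper": -1},{"gripper": -1},{"gripper": -1},{"gripper": -1}]'

```text
validation failed for argument at $.ro...
```

Call:
step_arm --rows '[{"dx": 0,"dy": 0.055,"dz": 0,"rx": 0,"ry": 0,"rz": 0,"gripper": -1},{"dx": 0,"dy": 0.055,"dz": 0,"rx": 0,"ry": 0,"rz": 0,"gripper": -1},{"dx": 0,"dy": 0.055,"dz": 0,"rx": 0,"ry": 0,"rz": 0,"gripper": -1},{"dx": 0,"dy": 0.055,"dz": 0,"rx": 0,"ry": 0,"rz": 0,"gripper": -1},{"dx": 0,"dy": 0.055,"dz": 0,"rx": 0,"ry": 0,"rz": 0,"gripper": -1}]' --force 30

```text
time: 2.52
position: [0.2591, -0.2921, 0.2314]
orientation: [[0.91, 0.414, 0.0], [0.414, -0.91, -0.0], [0.0, 0.001, -1.0]]
ft_force: [-0.3, -0.6, 0.6]
opening: 0.0853
gripper_force: 0.0
```

All seven keys are needed in each row.

Call:
step_arm --rows '[{"dx": 0.0565,"dy": 0.047,"dz": 0,"rx": 0,"ry": 0,"rz": 0,"gripper": -1},{"dx": 0.0565,"dy": 0.047,"dz": 0,"rx": 0,"ry": 0,"rz": 0,"gripper": -1},{"dx": 0.0565,"dy": 0.047,"dz": 0,"rx": 0,"ry": 0,"rz": 0,"gripper": -1},{"dx": 0.0565,"dy": 0.047,"dz": 0,"rx": 0,"ry": 0,"rz": 0,"gripper": -1},{"dx": 0.0565,"dy": 0.047,"dz": 0,"rx": 0,"ry": 0,"rz": 0,"gripper": -1}]'

```text
time: 3.15
position: [0.5011, -0.0922, 0.2318]
orientation: [[0.91, 0.415, 0.001], [0.415, -0.91, -0.001], [0.001, 0.001, -1.0]]
ft_force: [-0.2, -1.0, 0.5]
opening: 0.0855
gripper_force: 0.0
```

Call:
step_arm --rows '[{"dx": 0,"dy": 0,"dz": 0,"rx": 0,"ry": 0,"rz": 0,"gripper": -1},{"dx": 0,"dy": 0,"dz": -0.04,"rx": 0,"ry": 0,"rz": 0,"gripper": -1},{"dx": 0,"dy": 0,"dz": -0.04,"rx": 0,"ry": 0,"rz": 0,"gripper": -1},{"dx": 0,"dy": 0,"dz": -0.04,"rx": 0,"ry": 0,"rz": 0,"gripper": -1},{"dx": 0,"dy": 0,"dz": -0.02,"rx": 0,"ry": 0,"rz": 0,"gripper": -1}]'

```text
time: 3.78
position: [0.4973, -0.0941, 0.0889]
orientation: [[0.91, 0.414, -0.003], [0.414, -0.91, 0.001], [-0.003, -0.002, -1.0]]
ft_force: [-0.7, -0.4, 0.2]
opening: 0.0849
gripper_force: 0.0
```

Call:
step_arm --rows '[{"dx": 0,"dy": 0,"dz": 0.06,"rx": 0,"ry": 0,"rz": 0,"gripper": -1},{"dx": 0,"dy": 0,"dz": 0,"rx": 0,"ry": 0,"rz": 0,"gripper": -1},{"dx": 0.0225,"dy": 0.0175,"dz": 0,"rx": 0,"ry": 0,"rz": 0,"gripper": -1},{"dx": 0.022,"dy": 0.017,"dz": 0,"rx": 0,"ry": 0,"rz": 0,"gripper": -1},{"dx": 0,"dy": 0,"dz": 0,"rx": 0,"ry": 0,"rz": 0,"gripper": -1}]'

```text
time: 4.4
position: [0.5445, -0.0592, 0.1513]
orientation: [[0.91, 0.416, 0.001], [0.416, -0.91, -0.0], [0.0, 0.0, -1.0]]
ft_force: [-0.8, -0.4, 0.6]
opening: 0.0854
gripper_force: 0.0
```

Call:
step_arm --rows '[{"dx": 0,"dy": 0,"dz": 0,"rx": 0,"ry": 0,"rz": 0,"gripper": -1},{"dx": 0,"dy": 0,"dz": -0.04,"rx": 0,"ry": 0,"rz": 0,"gripper": -1},{"dx": 0,"dy": 0,"dz": -0.03,"rx": 0,"ry": 0,"rz": 0,"gripper": -1},{"dx": 0,"dy": 0,"dz": -0.015,"rx": 0,"ry": 0,"rz": 0,"gripper": -1},{"dx": 0,"dy": 0,"dz": 0,"rx": 0,"ry": 0,"rz": 0,"gripper": -1}]'

```text
time: 5.03
position: [0.5429, -0.0596, 0.0654]
orientation: [[0.91, 0.414, -0.002], [0.414, -0.91, 0.0], [-0.002, -0.001, -1.0]]
ft_force: [0.8, 0.6, 0.2]
opening: 0.0851
gripper_force: 0.0
```

Call:
step_arm --rows '[{"dx": -0.001,"dy": 0,"dz": -0.004,"rx": 0,"ry": 0,"rz": 0,"gripper": -1},{"dx": 0,"dy": 0,"dz": -0.003,"rx": 0,"ry": 0,"rz": 0,"gripper": -1},{"dx": 0,"dy": 0,"dz": -0.002,"rx": 0,"ry": 0,"rz": 0,"gripper": -1},{"dx": 0,"dy": 0,"dz": -0.002,"rx": 0,"ry": 0,"rz": 0,"gripper": -1},{"dx": 0,"dy": 0,"dz": -0.001,"rx": 0,"ry": 0,"rz": 0,"gripper": -1}]'

```text
time: 5.65
position: [0.5441, -0.0595, 0.0555]
orientation: [[0.91, 0.415, 0.002], [0.415, -0.91, -0.0], [0.002, 0.001, -1.0]]
ft_force: [-1.8, 0.1, 9.2]
opening: 0.0853
gripper_force: 0.0
```

Call:
step_arm --rows '[{"dx": 0,"dy": 0,"dz": -0.001,"rx": 0,"ry": 0,"rz": 0,"gripper": -1},{"dx": 0,"dy": 0,"dz": -0.001,"rx": 0,"ry": 0,"rz": 0,"gripper": -1},{"dx": 0,"dy": 0,"dz": -0.001,"rx": 0,"ry": 0,"rz": 0,"gripper": -1},{"dx": 0,"dy": 0,"dz": 0,"rx": 0,"ry": 0,"rz": 0,"gripper": -1},{"dx": 0,"dy": 0,"dz": 0,"rx": 0,"ry": 0,"rz": 0,"gripper": -1}]'

```text
time: 6.28
position: [0.5466, -0.0601, 0.0554]
orientation: [[0.91, 0.415, 0.007], [0.415, -0.91, -0.002], [0.006, 0.005, -1.0]]
ft_force: [-1.9, 1.3, 18.2]
opening: 0.0852
gripper_force: 0.0
```

The nozzle meets the palm at TCP z ≈ 0.056, so I back off slightly and grip there. The pads then reach about 49–66 mm up the body.

Call:
step_arm --rows '[{"dx": 0,"dy": 0,"dz": 0.004,"rx": 0,"ry": 0,"rz": 0,"gripper": -1},{"dx": 0,"dy": 0,"dz": 0.003,"rx": 0,"ry": 0,"rz": 0,"gripper": -1},{"dx": 0,"dy": 0,"dz": 0,"rx": 0,"ry": 0,"rz": 0,"gripper": -1},{"dx": 0,"dy": 0,"dz": 0,"rx": 0,"ry": 0,"rz": 0,"gripper": -1},{"dx": 0,"dy": 0,"dz": 0,"rx": 0,"ry": 0,"rz": 0,"gripper": -1}]'

```text
time: 6.9
position: [0.5427, -0.0592, 0.0579]
orientation: [[0.91, 0.415, -0.001], [0.415, -0.91, 0.0], [-0.001, -0.001, -1.0]]
ft_force: [-0.7, 0.6, 0.3]
opening: 0.0853
gripper_force: 0.0
```

```bash
python3 - <<'E'
from h import *
p=viewer.get_image("side");print(bottle(cloud(p),[.5417,-.0595],.011),telemetry.read_state()["position"],telemetry.read_state()["ft_force"])
cv2.imwrite("pics/s1.png",cv2.resize(p["pixels"][60:260,180:400],None,fx=2.5,fy=2.5,interpolation=2))
E
```

```text
[(array([ 0.54094814, -0.05979086]), 204), (array([ 0.54003333, -0.0600798 ]), 36)] [ 0.54278323 -0.05926766  0.05795418] [ 0.1446536  -0.44138569 -1.81292064]
```

View pics/s1.png

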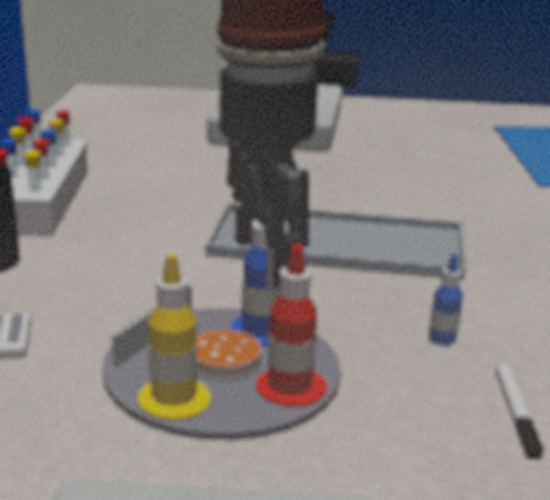

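The gripper straddles the blue bottle (pixel 258,280), which is upright and undisturbed. I'm closing now.

Call:
step_arm --rows '[{"dx": 0,"dy": 0,"dz": 0,"rx": 0,"ry": 0,"rz": 0,"gripper": 1},{"dx": 0,"dy": 0,"dz": 0,"rx": 0,"ry": 0,"rz": 0,"gripper": 1},{"dx": 0,"dy": 0,"dz": 0,"rx": 0,"ry": 0,"rz": 0,"gripper": 1},{"dx": 0,"dy": 0,"dz": 0,"rx": 0,"ry": 0,"rz": 0,"gripper": 1},{"dx": 0,"dy": 0,"dz": 0,"rx": 0,"ry": 0,"rz": 0,"gripper": 1}]' --force 30

```text
time: 7.58
position: [0.5431, -0.0593, 0.0585]
orientation: [[0.91, 0.415, 0.0], [0.415, -0.91, 0.0], [0.0, 0.0, -1.0]]
ft_force: [-1.0, 0.5, 1.3]
opening: 0.035
gripper_force: 29.9
```

Call:
step_arm --rows '[{"dx": 0,"dy": 0,"dz": 0,"rx": 0,"ry": 0,"rz": 0,"gripper": 1},{"dx": 0,"dy": 0,"dz": 0.003,"rx": 0,"ry": 0,"rz": 0,"gripper": 1},{"dx": 0,"dy": 0,"dz": 0.005,"rx": 0,"ry": 0,"rz": 0,"gripper": 1},{"dx": 0,"dy": 0,"dz": 0.01,"rx": 0,"ry": 0,"rz": 0,"gripper": 1},{"dx": 0,"dy": 0,"dz": 0.01,"rx": 0,"ry": 0,"rz": 0,"gripper": 1}]'

```text
time: 8.2
position: [0.5432, -0.0594, 0.0872]
orientation: [[0.91, 0.415, 0.0], [0.415, -0.91, -0.0], [0.0, 0.0, -1.0]]
ft_force: [1.0, -0.4, -0.6]
opening: 0.035
gripper_force: 29.9
```

Call:
step_arm --rows '[{"dx": 0,"dy": -0.01,"dz": 0.02,"rx": 0,"ry": 0,"rz": 0,"gripper": 1},{"dx": 0.004,"dy": -0.035,"dz": 0,"rx": 0,"ry": 0,"rz": 0,"gripper": 1},{"dx": 0.007,"dy": -0.05,"dz": 0,"rx": 0,"ry": 0,"rz": 0,"gripper": 1},{"dx": 0.007,"dy": -0.05,"dz": 0,"rx": 0,"ry": 0,"rz": 0,"gripper": 1},{"dx": 0.006,"dy": -0.045,"dz": 0,"rx": 0,"ry": 0,"rz": 0,"gripper": 1}]'

```text
time: 8.82
position: [0.5675, -0.2513, 0.1073]
orientation: [[0.91, 0.415, 0.001], [0.415, -0.91, -0.001], [0.001, 0.001, -1.0]]
ft_force: [0.9, 0.2, -0.2]
opening: 0.0345
gripper_force: 30.0
```

Call:
step_arm --rows '[{"dx": 0.003,"dy": -0.025,"dz": 0,"rx": 0,"ry": 0,"rz": 0,"gripper": 1},{"dx": 0,"dy": 0,"dz": -0.01,"rx": 0,"ry": 0,"rz": 0,"gripper": 1},{"dx": 0,"dy": 0,"dz": -0.02,"rx": 0,"ry": 0,"rz": 0,"gripper": 1},{"dx": 0,"dy": 0,"dz": -0.012,"rx": 0,"ry": 0,"rz": 0,"gripper": 1},{"dx": 0,"dy": 0,"dz": 0,"rx": 0,"ry": 0,"rz": 0,"gripper": 1}]'

```text
time: 9.45
position: [0.5687, -0.2723, 0.0619]
orientation: [[0.909, 0.416, -0.004], [0.416, -0.909, 0.002], [-0.002, -0.004, -1.0]]
ft_force: [-1.1, 0.9, -1.1]
opening: 0.0348
gripper_force: 30.1
```

Call:
step_arm --rows '[{"dx": 0,"dy": 0,"dz": -0.004,"rx": 0,"ry": 0,"rz": 0,"gripper": 1},{"dx": 0,"dy": 0,"dz": -0.003,"rx": 0,"ry": 0,"rz": 0,"gripper": 1},{"dx": 0,"dy": 0,"dz": -0.002,"rx": 0,"ry": 0,"rz": 0,"gripper": 1},{"dx": 0,"dy": 0,"dz": -0.001,"rx": 0,"ry": 0,"rz": 0,"gripper": 1},{"dx": 0,"dy": 0,"dz": 0,"rx": 0,"ry": 0,"rz": 0,"gripper": 1}]'

```text
time: 10.07
position: [0.57, -0.2744, 0.0543]
orientation: [[0.91, 0.415, 0.0], [0.415, -0.91, -0.0], [-0.0, 0.0, -1.0]]
ft_force: [0.8, 0.2, -1.0]
opening: 0.0349
gripper_force: 30.1
```

Call:
step_arm --rows '[{"dx": 0,"dy": 0,"dz": -0.001,"rx": 0,"ry": 0,"rz": 0,"gripper": 1},{"dx": 0,"dy": 0,"dz": -0.001,"rx": 0,"ry": 0,"rz": 0,"gripper": 1},{"dx": 0,"dy": 0,"dz": -0.001,"rx": 0,"ry": 0,"rz": 0,"gripper": 1},{"dx": 0,"dy": 0,"dz": 0,"rx": 0,"ry": 0,"rz": 0,"gripper": 1},{"dx": 0,"dy": 0,"dz": 0,"rx": 0,"ry": 0,"rz": 0,"gripper": 1}]'

```text
time: 10.7
position: [0.5701, -0.2743, 0.0515]
orientation: [[0.91, 0.415, 0.0], [0.415, -0.91, 0.0], [0.0, 0.0, -1.0]]
ft_force: [-0.5, 0.6, 0.9]
opening: 0.0347
gripper_force: 30.2
```

Call:
step_arm --rows '[{"dx": 0,"dy": 0,"dz": -0.001,"rx": 0,"ry": 0,"rz": 0,"gripper": 1},{"dx": 0,"dy": 0,"dz": 0,"rx": 0,"ry": 0,"rz": 0,"gripper": 1},{"dx": 0,"dy": 0,"dz": 0,"rx": 0,"ry": 0,"rz": 0,"gripper": 0.0},{"dx": 0,"dy": 0,"dz": 0,"rx": 0,"ry": 0,"rz": 0,"gripper": -0.5},{"dx": 0,"dy": 0,"dz": 0,"rx": 0,"ry": 0,"rz": 0,"gripper": -1}]'

```text
time: 11.32
position: [0.5699, -0.2743, 0.05]
orientation: [[0.91, 0.415, -0.0], [0.415, -0.91, 0.0], [-0.0, -0.0, -1.0]]
ft_force: [0.5, -0.2, -0.5]
opening: 0.0772
gripper_force: 0.0
```

Call:
step_arm --rows '[{"dx": 0,"dy": 0,"dz": 0,"rx": 0,"ry": 0,"rz": 0,"gripper": -1},{"dx": 0,"dy": 0,"dz": 0,"rx": 0,"ry": 0,"rz": 0,"gripper": -1},{"dx": 0,"dy": 0,"dz": 0.04,"rx": 0,"ry": 0,"rz": 0,"gripper": -1},{"dx": 0,"dy": 0,"dz": 0.05,"rx": 0,"ry": 0,"rz": 0,"gripper": -1},{"dx": 0,"dy": 0,"dz": 0.02,"rx": 0,"ry": 0,"rz": 0,"gripper": -1}]'

```text
time: 11.95
position: [0.5717, -0.2754, 0.1642]
orientation: [[0.91, 0.415, 0.005], [0.415, -0.91, -0.003], [0.003, 0.005, -1.0]]
ft_force: [-0.3, 0.4, 0.0]
opening: 0.0852
gripper_force: 0.0
```

```bash
python3 - <<'E'
from h import *
p=viewer.get_image("side");W=cloud(p)
for c,b in(([.57,-.274],.004),([.508,.026],.011),([.595,.057],.011)):print(bottle(W,c,b))
print(telemetry.read_state()["position"])
E
```

```text
[(array([ 0.56881369, -0.27472431]), 215), (array([ 0.5686409 , -0.27552511]), 54)]
[(array([0.50748155, 0.02560822]), 367), (array([0.50737128, 0.02494366]), 98)]
[(array([0.59407685, 0.05705319]), 380), (array([0.59386616, 0.05651953]), 100)]
[ 0.5722451  -0.27569732  0.16578002]
```

Call:
step_arm --rows '[{"dx": -0.01,"dy": 0.05,"dz": 0,"rx": 0,"ry": 0,"rz": 0,"gripper": -1},{"dx": -0.01,"dy": 0.05,"dz": 0,"rx": 0,"ry": 0,"rz": 0,"gripper": -1},{"dx": -0.01,"dy": 0.05,"dz": 0,"rx": 0,"ry": 0,"rz": 0,"gripper": -1},{"dx": -0.01,"dy": 0.05,"dz": 0,"rx": 0,"ry": 0,"rz": 0,"gripper": -1},{"dx": -0.01,"dy": 0.05,"dz": 0,"rx": 0,"ry": 0,"rz": 0,"gripper": -1}]'

```text
time: 12.62
position: [0.5186, -0.0226, 0.1586]
orientation: [[0.91, 0.415, -0.002], [0.415, -0.91, 0.001], [-0.002, -0.001, -1.0]]
ft_force: [0.0, -0.3, 0.2]
opening: 0.0852
gripper_force: 0.0
```

Call:
step_arm --rows '[{"dx": -0.0117,"dy": 0.04,"dz": 0,"rx": 0,"ry": 0,"rz": 0,"gripper": -1},{"dx": 0,"dy": 0.01,"dz": 0,"rx": 0,"ry": 0,"rz": 0,"gripper": -1},{"dx": 0,"dy": 0,"dz": 0,"rx": 0,"ry": 0,"rz": 0,"gripper": -1},{"dx": 0,"dy": 0,"dz": -0.035,"rx": 0,"ry": 0,"rz": 0,"gripper": -1},{"dx": 0,"dy": 0,"dz": -0.035,"rx": 0,"ry": 0,"rz": 0,"gripper": -1}]'

```text
time: 13.25
position: [0.5093, 0.0241, 0.0896]
orientation: [[0.91, 0.414, 0.002], [0.414, -0.91, -0.001], [0.001, 0.001, -1.0]]
ft_force: [0.3, 0.1, -0.8]
opening: 0.0856
gripper_force: 0.0
```

Call:
step_arm --rows '[{"dx": 0,"dy": 0,"dz": -0.015,"rx": 0,"ry": 0,"rz": 0,"gripper": -1},{"dx": 0,"dy": 0,"dz": -0.012,"rx": 0,"ry": 0,"rz": 0,"gripper": -1},{"dx": 0,"dy": 0,"dz": -0.004,"rx": 0,"ry": 0,"rz": 0,"gripper": -1},{"dx": 0,"dy": 0,"dz": 0,"rx": 0,"ry": 0,"rz": 0,"gripper": -1},{"dx": 0,"dy": 0,"dz": 0,"rx": 0,"ry": 0,"rz": 0,"gripper": -1}]'

```text
time: 13.88
position: [0.5091, 0.0256, 0.0603]
orientation: [[0.91, 0.415, 0.002], [0.415, -0.91, -0.0], [0.001, 0.001, -1.0]]
ft_force: [-0.6, -0.2, 0.2]
opening: 0.0856
gripper_force: 0.0
```

Call:
step_arm --rows '[{"dx": 0,"dy": 0,"dz": -0.0015,"rx": 0,"ry": 0,"rz": 0,"gripper": -1},{"dx": 0,"dy": 0,"dz": 0,"rx": 0,"ry": 0,"rz": 0,"gripper": 1},{"dx": 0,"dy": 0,"dz": 0,"rx": 0,"ry": 0,"rz": 0,"gripper": 1},{"dx": 0,"dy": 0,"dz": 0,"rx": 0,"ry": 0,"rz": 0,"gripper": 1},{"dx": 0,"dy": 0,"dz": 0,"rx": 0,"ry": 0,"rz": 0,"gripper": 1}]'

```text
time: 14.5
position: [0.5085, 0.0257, 0.058]
orientation: [[0.91, 0.415, 0.0], [0.415, -0.91, 0.0], [0.0, 0.0, -1.0]]
ft_force: [-0.7, -0.1, 1.9]
opening: 0.0349
gripper_force: 30.0
```

Call:
step_arm --rows '[{"dx": 0,"dy": 0,"dz": 0,"rx": 0,"ry": 0,"rz": 0,"gripper": 1},{"dx": 0,"dy": 0,"dz": 0,"rx": 0,"ry": 0,"rz": 0,"gripper": 1},{"dx": 0,"dy": 0,"dz": 0,"rx": 0,"ry": 0,"rz": 0,"gripper": 1},{"dx": 0,"dy": 0,"dz": 0,"rx": 0,"ry": 0,"rz": 0,"gripper": 1},{"dx": 0,"dy": 0,"dz": 0,"rx": 0,"ry": 0,"rz": 0,"gripper": 1}]'

```text
time: 15.12
position: [0.5085, 0.0257, 0.058]
orientation: [[0.91, 0.415, 0.0], [0.415, -0.91, 0.0], [0.0, 0.0, -1.0]]
ft_force: [-1.2, 0.8, 4.7]
opening: 0.0348
gripper_force: 30.2
```

Call:
step_arm --rows '[{"dx": 0,"dy": 0,"dz": 0.005,"rx": 0,"ry": 0,"rz": 0,"gripper": 1},{"dx": 0,"dy": 0,"dz": 0.02,"rx": 0,"ry": 0,"rz": 0,"gripper": 1},{"dx": 0,"dy": -0.02,"dz": 0.025,"rx": 0,"ry": 0,"rz": 0,"gripper": 1},{"dx": -0.005,"dy": -0.045,"dz": 0,"rx": 0,"ry": 0,"rz": 0,"gripper": 1},{"dx": -0.01,"dy": -0.05,"dz": 0,"rx": 0,"ry": 0,"rz": 0,"gripper": 1}]'

```text
time: 15.75
position: [0.4934, -0.0903, 0.1082]
orientation: [[0.909, 0.416, 0.001], [0.416, -0.909, -0.001], [0.001, 0.001, -1.0]]
ft_force: [0.4, -0.1, -0.5]
opening: 0.0348
gripper_force: 30.1
```

Call:
step_arm --rows '[{"dx": -0.02,"dy": -0.05,"dz": 0,"rx": 0,"ry": 0,"rz": 0,"gripper": 1},{"dx": -0.025,"dy": -0.05,"dz": 0,"rx": 0,"ry": 0,"rz": 0,"gripper": 1},{"dx": -0.025,"dy": -0.05,"dz": 0,"rx": 0,"ry": 0,"rz": 0,"gripper": 1},{"dx": -0.0135,"dy": -0.03,"dz": -0.005,"rx": 0,"ry": 0,"rz": 0,"gripper": 1},{"dx": 0,"dy": 0,"dz": -0.025,"rx": 0,"ry": 0,"rz": 0,"gripper": 1}]'

```text
time: 16.38
position: [0.4098, -0.2728, 0.0791]
orientation: [[0.911, 0.412, 0.003], [0.412, -0.911, -0.003], [0.001, 0.004, -1.0]]
ft_force: [0.7, 0.8, -0.3]
opening: 0.0347
gripper_force: 30.1
```

Call:
step_arm --rows '[{"dx": 0,"dy": 0,"dz": -0.013,"rx": 0,"ry": 0,"rz": 0,"gripper": 1},{"dx": 0,"dy": 0,"dz": -0.007,"rx": 0,"ry": 0,"rz": 0,"gripper": 1},{"dx": 0,"dy": 0,"dz": -0.003,"rx": 0,"ry": 0,"rz": 0,"gripper": 1},{"dx": 0,"dy": 0,"dz": 0,"rx": 0,"ry": 0,"rz": 0,"gripper": 1},{"dx": 0,"dy": 0,"dz": 0,"rx": 0,"ry": 0,"rz": 0,"gripper": 1}]'

```text
time: 17.0
position: [0.4104, -0.2695, 0.0554]
orientation: [[0.91, 0.415, 0.001], [0.415, -0.91, -0.001], [0.0, 0.001, -1.0]]
ft_force: [0.6, 0.7, -0.7]
opening: 0.0347
gripper_force: 30.1
```

Call:
step_arm --rows '[{"dx": 0,"dy": 0,"dz": -0.002,"rx": 0,"ry": 0,"rz": 0,"gripper": 1},{"dx": 0,"dy": 0,"dz": -0.0015,"rx": 0,"ry": 0,"rz": 0,"gripper": 1},{"dx": 0,"dy": 0,"dz": -0.001,"rx": 0,"ry": 0,"rz": 0,"gripper": 1},{"dx": 0,"dy": 0,"dz": 0,"rx": 0,"ry": 0,"rz": 0,"gripper": 1},{"dx": 0,"dy": 0,"dz": 0,"rx": 0,"ry": 0,"rz": 0,"gripper": 1}]'

```text
time: 17.62
position: [0.41, -0.2694, 0.051]
orientation: [[0.91, 0.415, 0.0], [0.415, -0.91, 0.0], [0.0, -0.0, -1.0]]
ft_force: [-1.4, 2.9, 6.2]
opening: 0.0353
gripper_force: 30.6
```

Call:
step_arm --rows '[{"dx": 0,"dy": 0,"dz": -0.0005,"rx": 0,"ry": 0,"rz": 0,"gripper": 1},{"dx": 0,"dy": 0,"dz": 0,"rx": 0,"ry": 0,"rz": 0,"gripper": 1},{"dx": 0,"dy": 0,"dz": 0,"rx": 0,"ry": 0,"rz": 0,"gripper": 0.0},{"dx": 0,"dy": 0,"dz": 0,"rx": 0,"ry": 0,"rz": 0,"gripper": -0.5},{"dx": 0,"dy": 0,"dz": 0,"rx": 0,"ry": 0,"rz": 0,"gripper": -1}]'

```text
time: 18.25
position: [0.4097, -0.2692, 0.0496]
orientation: [[0.91, 0.415, -0.0], [0.415, -0.91, 0.0], [-0.0, -0.0, -1.0]]
ft_force: [-0.1, 0.5, 0.3]
opening: 0.0767
gripper_force: 0.0
```

Call:
step_arm --rows '[{"dx": 0,"dy": 0,"dz": 0,"rx": 0,"ry": 0,"rz": 0,"gripper": -1},{"dx": 0,"dy": 0,"dz": 0,"rx": 0,"ry": 0,"rz": 0,"gripper": -1},{"dx": 0,"dy": 0,"dz": 0.04,"rx": 0,"ry": 0,"rz": 0,"gripper": -1},{"dx": 0,"dy": 0,"dz": 0.05,"rx": 0,"ry": 0,"rz": 0,"gripper": -1},{"dx": 0,"dy": 0,"dz": 0.02,"rx": 0,"ry": 0,"rz": 0,"gripper": -1}]'

```text
time: 18.88
position: [0.4112, -0.2705, 0.1632]
orientation: [[0.91, 0.415, 0.004], [0.415, -0.91, -0.003], [0.002, 0.005, -1.0]]
ft_force: [-0.4, 0.5, 0.5]
opening: 0.0852
gripper_force: 0.0
```

Call:
step_arm --rows '[{"dx": 0.023,"dy": 0.041,"dz": 0,"rx": 0,"ry": 0,"rz": 0,"gripper": -1},{"dx": 0.023,"dy": 0.041,"dz": 0,"rx": 0,"ry": 0,"rz": 0,"gripper": -1},{"dx": 0.023,"dy": 0.041,"dz": 0,"rx": 0,"ry": 0,"rz": 0,"gripper": -1},{"dx": 0.023,"dy": 0.041,"dz": 0,"rx": 0,"ry": 0,"rz": 0,"gripper": -1},{"dx": 0.023,"dy": 0.041,"dz": 0,"rx": 0,"ry": 0,"rz": 0,"gripper": -1}]'

```text
time: 19.5
position: [0.5254, -0.0629, 0.1599]
orientation: [[0.91, 0.415, 0.0], [0.415, -0.91, -0.0], [0.0, 0.0, -1.0]]
ft_force: [0.0, -0.2, -0.0]
opening: 0.0857
gripper_force: 0.0
```

Call:
step_arm --rows '[{"dx": 0.024,"dy": 0.041,"dz": 0,"rx": 0,"ry": 0,"rz": 0,"gripper": -1},{"dx": 0.023,"dy": 0.041,"dz": 0,"rx": 0,"ry": 0,"rz": 0,"gripper": -1},{"dx": 0.023,"dy": 0.04,"dz": 0,"rx": 0,"ry": 0,"rz": 0,"gripper": -1},{"dx": 0,"dy": 0,"dz": 0,"rx": 0,"ry": 0,"rz": 0,"gripper": -1},{"dx": 0,"dy": 0,"dz": -0.03,"rx": 0,"ry": 0,"rz": 0,"gripper": -1}]'

```text
time: 20.12
position: [0.5969, 0.0576, 0.132]
orientation: [[0.909, 0.416, 0.005], [0.416, -0.909, -0.001], [0.005, 0.003, -1.0]]
ft_force: [0.3, 0.3, -0.1]
opening: 0.0856
gripper_force: 0.0
```

Call:
step_arm --rows '[{"dx": 0,"dy": 0,"dz": -0.03,"rx": 0,"ry": 0,"rz": 0,"gripper": -1},{"dx": 0,"dy": 0,"dz": -0.025,"rx": 0,"ry": 0,"rz": 0,"gripper": -1},{"dx": 0,"dy": 0,"dz": -0.01,"rx": 0,"ry": 0,"rz": 0,"gripper": -1},{"dx": 0,"dy": 0,"dz": -0.003,"rx": 0,"ry": 0,"rz": 0,"gripper": -1},{"dx": 0,"dy": 0,"dz": 0,"rx": 0,"ry": 0,"rz": 0,"gripper": -1}]'

```text
time: 20.75
position: [0.5954, 0.0574, 0.0627]
orientation: [[0.91, 0.415, 0.001], [0.415, -0.91, -0.0], [0.001, 0.001, -1.0]]
ft_force: [0.1, 0.3, 0.5]
opening: 0.0853
gripper_force: 0.0
```

Call:
step_arm --rows '[{"dx": 0,"dy": 0,"dz": -0.0035,"rx": 0,"ry": 0,"rz": 0,"gripper": -1},{"dx": 0,"dy": 0,"dz": 0,"rx": 0,"ry": 0,"rz": 0,"gripper": -1},{"dx": 0,"dy": 0,"dz": 0,"rx": 0,"ry": 0,"rz": 0,"gripper": 1},{"dx": 0,"dy": 0,"dz": 0,"rx": 0,"ry": 0,"rz": 0,"gripper": 1},{"dx": 0,"dy": 0,"dz": 0,"rx": 0,"ry": 0,"rz": 0,"gripper": 1}]'

```text
time: 21.38
position: [0.595, 0.0577, 0.0586]
orientation: [[0.91, 0.415, 0.0], [0.415, -0.91, 0.0], [0.0, 0.0, -1.0]]
ft_force: [0.4, 0.6, 0.9]
opening: 0.0346
gripper_force: 30.0
```

Call:
step_arm --rows '[{"dx": 0,"dy": 0,"dz": 0,"rx": 0,"ry": 0,"rz": 0,"gripper": 1},{"dx": 0,"dy": 0,"dz": 0,"rx": 0,"ry": 0,"rz": 0,"gripper": 1},{"dx": 0,"dy": 0,"dz": 0,"rx": 0,"ry": 0,"rz": 0,"gripper": 1},{"dx": 0,"dy": 0,"dz": 0,"rx": 0,"ry": 0,"rz": 0,"gripper": 1},{"dx": 0,"dy": 0,"dz": 0,"rx": 0,"ry": 0,"rz": 0,"gripper": 1}]'

```text
time: 22.0
position: [0.5951, 0.0577, 0.0586]
orientation: [[0.91, 0.415, 0.001], [0.415, -0.91, 0.0], [0.001, 0.0, -1.0]]
ft_force: [-0.1, 0.9, 2.8]
opening: 0.0349
gripper_force: 30.2
```

Call:
step_arm --rows '[{"dx": 0,"dy": 0,"dz": 0.005,"rx": 0,"ry": 0,"rz": 0,"gripper": 1},{"dx": 0,"dy": 0,"dz": 0.02,"rx": 0,"ry": 0,"rz": 0,"gripper": 1},{"dx": 0,"dy": 0,"dz": 0.03,"rx": 0,"ry": 0,"rz": 0,"gripper": 1},{"dx": -0.015,"dy": -0.03,"dz": 0,"rx": 0,"ry": 0,"rz": 0,"gripper": 1},{"dx": -0.025,"dy": -0.045,"dz": 0,"rx": 0,"ry": 0,"rz": 0,"gripper": 1}]'

```text
time: 22.62
position: [0.5557, -0.0175, 0.1154]
orientation: [[0.909, 0.417, 0.003], [0.417, -0.909, -0.001], [0.003, 0.002, -1.0]]
ft_force: [0.6, -0.9, -1.4]
opening: 0.0351
gripper_force: 30.1
```

Call:
step_arm --rows '[{"dx": -0.03,"dy": -0.05,"dz": 0,"rx": 0,"ry": 0,"rz": 0,"gripper": 1},{"dx": -0.025,"dy": -0.05,"dz": 0,"rx": 0,"ry": 0,"rz": 0,"gripper": 1},{"dx": -0.01,"dy": -0.05,"dz": 0,"rx": 0,"ry": 0,"rz": 0,"gripper": 1},{"dx": 0,"dy": -0.045,"dz": 0,"rx": 0,"ry": 0,"rz": 0,"gripper": 1},{"dx": 0,"dy": -0.035,"dz": 0,"rx": 0,"ry": 0,"rz": 0,"gripper": 1}]'

```text
time: 23.25
position: [0.4898, -0.2496, 0.1149]
orientation: [[0.91, 0.414, 0.001], [0.414, -0.91, -0.001], [0.001, 0.002, -1.0]]
ft_force: [0.1, 0.2, -0.6]
opening: 0.0349
gripper_force: 30.1
```

Call:
step_arm --rows '[{"dx": 0,"dy": -0.0245,"dz": 0,"rx": 0,"ry": 0,"rz": 0,"gripper": 1},{"dx": 0,"dy": 0,"dz": -0.02,"rx": 0,"ry": 0,"rz": 0,"gripper": 1},{"dx": 0,"dy": 0,"dz": -0.02,"rx": 0,"ry": 0,"rz": 0,"gripper": 1},{"dx": 0,"dy": 0,"dz": -0.013,"rx": 0,"ry": 0,"rz": 0,"gripper": 1},{"dx": 0,"dy": 0,"dz": -0.004,"rx": 0,"ry": 0,"rz": 0,"gripper": 1}]'

```text
time: 23.88
position: [0.4895, -0.2713, 0.0557]
orientation: [[0.91, 0.415, -0.001], [0.415, -0.91, 0.001], [-0.001, -0.001, -1.0]]
ft_force: [-0.6, -0.2, -0.8]
opening: 0.0351
gripper_force: 30.1
```

Call:
step_arm --rows '[{"dx": 0,"dy": 0,"dz": -0.002,"rx": 0,"ry": 0,"rz": 0,"gripper": 1},{"dx": 0,"dy": 0,"dz": -0.001,"rx": 0,"ry": 0,"rz": 0,"gripper": 1},{"dx": 0,"dy": 0,"dz": 0,"rx": 0,"ry": 0,"rz": 0,"gripper": 1},{"dx": 0,"dy": 0,"dz": 0,"rx": 0,"ry": 0,"rz": 0,"gripper": 1},{"dx": 0,"dy": 0,"dz": 0,"rx": 0,"ry": 0,"rz": 0,"gripper": 1}]'

```text
time: 24.5
position: [0.4899, -0.2719, 0.0535]
orientation: [[0.91, 0.415, 0.0], [0.415, -0.91, -0.0], [0.0, 0.0, -1.0]]
ft_force: [-0.4, 0.1, -1.0]
opening: 0.0347
gripper_force: 30.1
```

Call:
step_arm --rows '[{"dx": 0,"dy": 0,"dz": -0.001,"rx": 0,"ry": 0,"rz": 0,"gripper": 1},{"dx": 0,"dy": 0,"dz": -0.001,"rx": 0,"ry": 0,"rz": 0,"gripper": 1},{"dx": 0,"dy": 0,"dz": -0.0005,"rx": 0,"ry": 0,"rz": 0,"gripper": 1},{"dx": 0,"dy": 0,"dz": 0,"rx": 0,"ry": 0,"rz": 0,"gripper": 1},{"dx": 0,"dy": 0,"dz": 0,"rx": 0,"ry": 0,"rz": 0,"gripper": 1}]'

```text
time: 25.12
position: [0.49, -0.2719, 0.0516]
orientation: [[0.91, 0.415, 0.0], [0.415, -0.91, 0.0], [0.0, 0.0, -1.0]]
ft_force: [-2.5, 0.9, 5.6]
opening: 0.0347
gripper_force: 30.7
```

Call:
step_arm --rows '[{"dx": 0,"dy": 0,"dz": -0.0005,"rx": 0,"ry": 0,"rz": 0,"gripper": 1},{"dx": 0,"dy": 0,"dz": 0,"rx": 0,"ry": 0,"rz": 0,"gripper": 1},{"dx": 0,"dy": 0,"dz": 0,"rx": 0,"ry": 0,"rz": 0,"gripper": 0.0},{"dx": 0,"dy": 0,"dz": 0,"rx": 0,"ry": 0,"rz": 0,"gripper": -0.5},{"dx": 0,"dy": 0,"dz": 0,"rx": 0,"ry": 0,"rz": 0,"gripper": -1}]'

```text
time: 25.75
position: [0.4897, -0.2718, 0.0501]
orientation: [[0.91, 0.415, -0.0], [0.415, -0.91, 0.0], [-0.0, -0.0, -1.0]]
ft_force: [0.3, -0.3, -0.6]
opening: 0.077
gripper_force: 0.0
```

Call:
step_arm --rows '[{"dx": 0,"dy": 0,"dz": 0,"rx": 0,"ry": 0,"rz": 0,"gripper": -1},{"dx": 0,"dy": 0,"dz": 0,"rx": 0,"ry": 0,"rz": 0,"gripper": -1},{"dx": 0,"dy": 0,"dz": 0.04,"rx": 0,"ry": 0,"rz": 0,"gripper": -1},{"dx": 0,"dy": 0,"dz": 0.05,"rx": 0,"ry": 0,"rz": 0,"gripper": -1},{"dx": 0,"dy": 0,"dz": 0.02,"rx": 0,"ry": 0,"rz": 0,"gripper": -1}]'

```text
time: 26.38
position: [0.4913, -0.2729, 0.164]
orientation: [[0.91, 0.415, 0.004], [0.415, -0.91, -0.003], [0.003, 0.005, -1.0]]
ft_force: [-0.1, 0.2, -0.7]
opening: 0.0855
gripper_force: 0.0
```

```bash
cat > m.py <<'E'
from h import *
np.set_printoptions(precision=4,suppress=True)
for n in("side","top"):
    p=viewer.get_image(n);W=cloud(p)
    cv2.imwrite(f"pics/{n}2.png",cv2.resize(p["pixels"],(800,600)))
    for c in([.57,-.274],[.41,-.27],[.49,-.272]):print(n,bottle(W,c,.004))
    hsv=cv2.cvtColor(p["pixels"],cv2.COLOR_BGR2HSV);h,s=hsv[...,0],hsv[...,1]
    for t,m,c,z,r in(("blue",(h>100)&(h<130),[.5417,-.0595],.011,.028),("yellow",(h>23)&(h<35),[.595,.0575],.011,.028),
      ("red",(h<5)|(h>174),[.508,.026],.011,.028),("dish",(h>5)&(h<21),[.5635,.0],.02,.027)):
        m=m&(s>110)&(np.hypot(W[...,0]-c[0],W[...,1]-c[1])<.045)&(np.abs(W[...,2]-z)<.012)
        cs=max(cv2.findContours(cv2.morphologyEx(m.astype(np.uint8),3,np.ones((5,5))),0,1)[0],key=len)
        w=np.array([atz(p,u,v,z)[:2] for u,v in cs[:,0]]);f=least_squares(lambda q:np.hypot(*(w-q[:2]).T)-q[2],[*c,r])
        print(n,t,f.x,np.std(f.fun),w.mean(0))
print(telemetry.read_state()["position"])
E
python3 m.py
```

```text
side [(array([ 0.5687, -0.2749]), 208), (array([ 0.5686, -0.2749]), 51)]
side [(array([ 0.4093, -0.2697]), 227), (array([ 0.4094, -0.2701]), 61)]
side [(array([ 0.4894, -0.2728]), 221), (array([ 0.4896, -0.273 ]), 55)]
side blue [ 0.5371 -0.0588  0.023 ] 0.0036274775484078543 [ 0.5393 -0.0592]
side yellow [0.5919 0.063  0.027 ] 0.0008670957081596628 [0.5919 0.0634]
side red [0.5057 0.029  0.0267] 0.0009287641306094346 [0.5057 0.0295]
side dish [ 0.5636 -0.0026  0.0256] 0.001095205701385411 [ 0.5633 -0.0022]
top [(array([ 0.5696, -0.2737]), 120), (array([ 0.5706, -0.2743]), 50)]
top [(array([ 0.4103, -0.2688]), 110), (array([ 0.4097, -0.2695]), 33)]
top [(array([ 0.4902, -0.2715]), 57), (array([ 0.4883, -0.2705]), 11)]
top blue [ 0.5407 -0.0605  0.0268] 0.0005872640441218303 [ 0.5405 -0.0603]
top yellow [0.5926 0.0608 0.0267] 0.0005777823173945912 [0.5925 0.061 ]
top red [0.5063 0.0261 0.0265] 0.0006986767682058109 [0.5065 0.0262]
top dish [ 0.5639 -0.0006  0.0268] 0.0005932114418408717 [ 0.5639 -0.001 ]
[ 0.4916 -0.2731  0.1637]
```

View pics/top2.png

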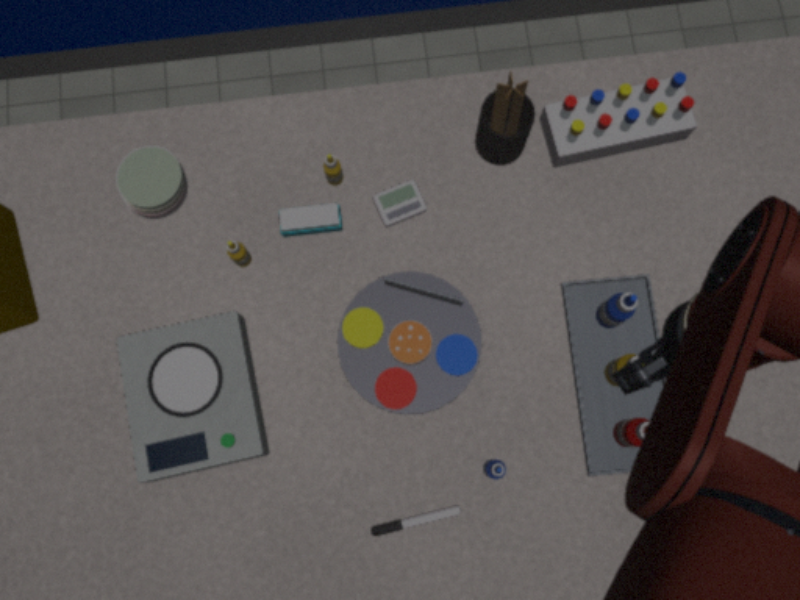

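The top picture shows all three bottles standing in the tray at (620,305), (625,370) and (632,432). The dish at (410,342) is free and the pads are clear. Now the dish.

Call:
step_arm --rows '[{"dx": 0,"dy": 0.03,"dz": 0,"rx": 0,"ry": 0,"rz": 0,"gripper": -1},{"dx": 0.014,"dy": 0.05,"dz": 0,"rx": 0,"ry": 0,"rz": 0,"gripper": -1},{"dx": 0.02,"dy": 0.055,"dz": 0,"rx": 0,"ry": 0,"rz": 0,"gripper": -1},{"dx": 0.02,"dy": 0.055,"dz": 0,"rx": 0,"ry": 0,"rz": 0,"gripper": -1},{"dx": 0.015,"dy": 0.05,"dz": 0,"rx": 0,"ry": 0,"rz": 0,"gripper": -1}]'

```text
time: 27.1
position: [0.5584, -0.0297, 0.1585]
orientation: [[0.91, 0.415, -0.002], [0.415, -0.91, 0.0], [-0.002, -0.001, -1.0]]
ft_force: [-0.3, 0.1, 0.4]
opening: 0.0856
gripper_force: 0.0
```

Call:
step_arm --rows '[{"dx": 0.005,"dy": 0.0315,"dz": 0,"rx": 0,"ry": 0,"rz": 0,"gripper": -1},{"dx": 0,"dy": 0,"dz": -0.03,"rx": 0,"ry": 0,"rz": 0,"gripper": -1},{"dx": 0,"dy": 0,"dz": -0.045,"rx": 0,"ry": 0,"rz": 0,"gripper": -1},{"dx": 0,"dy": 0,"dz": -0.045,"rx": 0,"ry": 0,"rz": 0,"gripper": -1},{"dx": 0,"dy": 0,"dz": -0.01,"rx": 0,"ry": 0,"rz": 0,"gripper": -1}]'

```text
time: 27.72
position: [0.5595, 0.0003, 0.0254]
orientation: [[0.91, 0.415, -0.009], [0.415, -0.91, 0.001], [-0.008, -0.005, -1.0]]
ft_force: [-0.8, 0.0, -0.3]
opening: 0.0855
gripper_force: 0.0
```

Call:
step_arm --rows '[{"dx": 0,"dy": 0,"dz": 0,"rx": 0,"ry": 0,"rz": 0,"gripper": -1},{"dx": 0,"dy": 0,"dz": -0.01,"rx": 0,"ry": 0,"rz": 0,"gripper": -1},{"dx": 0,"dy": 0,"dz": -0.005,"rx": 0,"ry": 0,"rz": 0,"gripper": -1},{"dx": 0,"dy": 0,"dz": 0,"rx": 0,"ry": 0,"rz": 0,"gripper": -1},{"dx": 0,"dy": 0,"dz": 0,"rx": 0,"ry": 0,"rz": 0,"gripper": -1}]'

```text
time: 28.35
position: [0.5642, -0.0004, 0.0158]
orientation: [[0.91, 0.415, 0.001], [0.415, -0.91, -0.0], [0.001, 0.0, -1.0]]
ft_force: [0.4, -0.6, -0.2]
opening: 0.0854
gripper_force: 0.0
```

Call:
step_arm --rows '[{"dx": 0,"dy": 0,"dz": -0.005,"rx": 0,"ry": 0,"rz": 0,"gripper": -1},{"dx": 0,"dy": 0,"dz": -0.003,"rx": 0,"ry": 0,"rz": 0,"gripper": -1},{"dx": 0,"dy": 0,"dz": -0.002,"rx": 0,"ry": 0,"rz": 0,"gripper": -1},{"dx": 0,"dy": 0,"dz": 0,"rx": 0,"ry": 0,"rz": 0,"gripper": -1},{"dx": 0,"dy": 0,"dz": 0,"rx": 0,"ry": 0,"rz": 0,"gripper": -1}]'

```text
time: 28.98
position: [0.5639, -0.0003, 0.0053]
orientation: [[0.91, 0.415, 0.0], [0.415, -0.91, 0.0], [0.0, -0.0, -1.0]]
ft_force: [0.2, 0.1, -0.4]
opening: 0.0853
gripper_force: 0.0
```

Call:
step_arm --rows '[{"dx": 0,"dy": 0,"dz": 0,"rx": 0,"ry": 0,"rz": 0,"gripper": -0.6},{"dx": 0,"dy": 0,"dz": 0,"rx": 0,"ry": 0,"rz": 0,"gripper": -0.4},{"dx": 0,"dy": 0,"dz": 0,"rx": 0,"ry": 0,"rz": 0,"gripper": 0},{"dx": 0,"dy": 0,"dz": 0,"rx": 0,"ry": 0,"rz": 0,"gripper": 0},{"dx": 0,"dy": 0,"dz": 0,"rx": 0,"ry": 0,"rz": 0,"gripper": 0}]' --force 20

```text
time: 29.6
position: [0.5641, -0.0004, 0.0057]
orientation: [[0.91, 0.415, 0.0], [0.415, -0.91, -0.0], [0.0, 0.0, -1.0]]
ft_force: [-2.2, -0.3, 4.4]
opening: 0.059
gripper_force: 21.9
```

Call:
step_arm --rows '[{"dx": 0,"dy": 0,"dz": 0.003,"rx": 0,"ry": 0,"rz": 0,"gripper": 0.2},{"dx": 0,"dy": 0,"dz": 0.01,"rx": 0,"ry": 0,"rz": 0,"gripper": 0.2},{"dx": 0,"dy": 0,"dz": 0.02,"rx": 0,"ry": 0,"rz": 0,"gripper": 0.2},{"dx": 0,"dy": 0,"dz": 0.03,"rx": 0,"ry": 0,"rz": 0,"gripper": 0.2},{"dx": 0,"dy": 0,"dz": 0.03,"rx": 0,"ry": 0,"rz": 0,"gripper": 0.2}]' --force 25

```text
time: 30.22
position: [0.5642, -0.0004, 0.1006]
orientation: [[0.91, 0.415, 0.001], [0.415, -0.91, -0.0], [0.001, 0.001, -1.0]]
ft_force: [1.0, -0.7, -0.6]
opening: 0.0587
gripper_force: 27.0
```

```bash
python3 - <<'E'
from h import *
p=viewer.get_image("side")
cv2.imwrite("pics/s3.png",cv2.resize(p["pixels"][60:260,180:400],None,fx=2.5,fy=2.5,interpolation=2))
s=telemetry.read_state();print(s["position"],s["opening"],s["gripper_force"])
E
```

```text
[ 0.56707388 -0.00066975  0.10529726] 0.05899004421071841 26.97879821062088
```

View pics/s3.png

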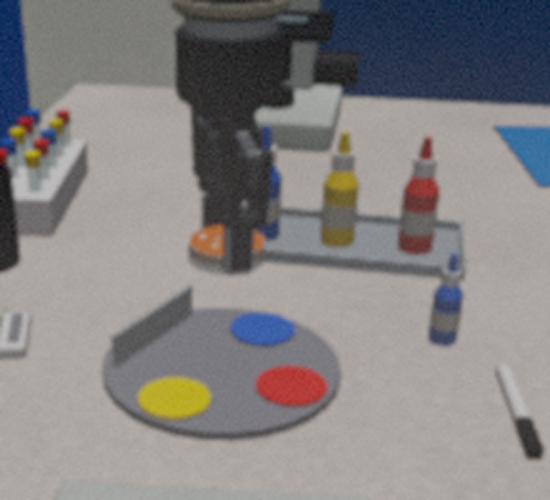

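The dish is held level at (228,245), with the bottles still standing behind it. Now to the reader.

Call:
step_arm --rows '[{"dx": 0,"dy": 0.02,"dz": 0,"rx": 0,"ry": 0,"rz": 0,"gripper": 0.2},{"dx": -0.003,"dy": 0.045,"dz": 0,"rx": 0,"ry": 0,"rz": 0,"gripper": 0.2},{"dx": -0.004,"dy": 0.05,"dz": 0,"rx": 0,"ry": 0,"rz": 0,"gripper": 0.2},{"dx": -0.004,"dy": 0.05,"dz": 0,"rx": 0,"ry": 0,"rz": 0,"gripper": 0.2},{"dx": -0.003,"dy": 0.05,"dz": 0,"rx": 0,"ry": 0,"rz": 0,"gripper": 0.2}]'

```text
time: 30.9
position: [0.5482, 0.2172, 0.0973]
orientation: [[0.91, 0.415, -0.002], [0.415, -0.91, -0.0], [-0.002, -0.001, -1.0]]
ft_force: [0.6, 1.0, 0.6]
opening: 0.059
gripper_force: 27.0
```

Call:
step_arm --rows '[{"dx": -0.002,"dy": 0.045,"dz": 0,"rx": 0,"ry": 0,"rz": 0,"gripper": 0.2},{"dx": -0.001,"dy": 0.0326,"dz": 0,"rx": 0,"ry": 0,"rz": 0,"gripper": 0.2},{"dx": 0,"dy": 0,"dz": 0,"rx": 0,"ry": 0,"rz": 0,"gripper": 0.2},{"dx": 0,"dy": 0,"dz": -0.02,"rx": 0,"ry": 0,"rz": 0,"gripper": 0.2},{"dx": 0,"dy": 0,"dz": -0.015,"rx": 0,"ry": 0,"rz": 0,"gripper": 0.2}]'

```text
time: 31.52
position: [0.5457, 0.291, 0.0608]
orientation: [[0.91, 0.414, -0.003], [0.414, -0.91, -0.001], [-0.003, -0.0, -1.0]]
ft_force: [-1.0, -0.6, 0.1]
opening: 0.059
gripper_force: 27.0
```

Call:
step_arm --rows '[{"dx": 0,"dy": 0,"dz": -0.006,"rx": 0,"ry": 0,"rz": 0,"gripper": 0.2},{"dx": 0,"dy": 0,"dz": 0,"rx": 0,"ry": 0,"rz": 0,"gripper": 0.2},{"dx": 0,"dy": 0,"dz": 0,"rx": 0,"ry": 0,"rz": 0,"gripper": 0.2},{"dx": 0,"dy": 0,"dz": 0,"rx": 0,"ry": 0,"rz": 0,"gripper": 0.2},{"dx": 0,"dy": 0,"dz": 0,"rx": 0,"ry": 0,"rz": 0,"gripper": 0.2}]'

```text
time: 32.15
position: [0.5472, 0.2924, 0.0578]
orientation: [[0.91, 0.415, 0.001], [0.415, -0.91, 0.0], [0.001, 0.0, -1.0]]
ft_force: [-0.0, -0.5, -0.3]
opening: 0.059
gripper_force: 27.1
```

```bash
cat > d.py <<'E'
from h import *
p=viewer.get_image("side");print(telemetry.read_state()["position"])
W=cloud(p);hsv=cv2.cvtColor(p["pixels"],cv2.COLOR_BGR2HSV);h,s=hsv[...,0],hsv[...,1]
m=(h>5)&(h<21)&(s>110)&(np.hypot(W[...,0]-.547,W[...,1]-.292)<.05);print(m.sum(),np.nanmedian(W[m],0))
cv2.imwrite("pics/s4.png",cv2.resize(p["pixels"][180:384,150:370],None,fx=2.5,fy=2.5,interpolation=2))
p=viewer.get_image("top");cv2.imwrite("pics/t4.png",cv2.resize(p["pixels"][180:320,60:200],None,fx=4,fy=4,interpolation=2))
W=cloud(p);g=p["pixels"].max(2);hsv=cv2.cvtColor(p["pixels"],cv2.COLOR_BGR2HSV);h,s=hsv[...,0],hsv[...,1]
m=(h>5)&(h<21)&(s>110)&(np.hypot(W[...,0]-.547,W[...,1]-.292)<.05);print(m.sum())
if m.sum()>200:
    cs=max(cv2.findContours(cv2.morphologyEx(m.astype(np.uint8),3,np.ones((5,5))),0,1)[0],key=len)
    w=np.array([atz(p,u,v,.062)[:2] for u,v in cs[:,0]]);f=least_squares(lambda q:np.hypot(*(w-q[:2]).T)-q[2],[.547,.292,.027]);print("dish",f.x,np.std(f.fun))
E
python3 d.py
```

```text
[0.54708872 0.29238832 0.05775243]
1111 [0.54449857 0.32297274 0.30801971]
944
dish [0.61376081 0.45808315 0.06926676] 0.011623988805441382
```

View pics/s4.png

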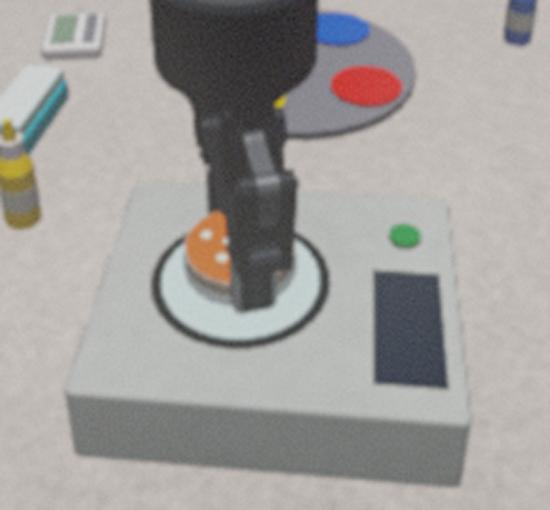

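The dish hovers about 1 cm over the lit disc, ring centre (240,282). I'm lowering it.

Call:
step_arm --rows '[{"dx": 0,"dy": 0,"dz": -0.005,"rx": 0,"ry": 0,"rz": 0,"gripper": 0.2},{"dx": 0,"dy": 0,"dz": -0.003,"rx": 0,"ry": 0,"rz": 0,"gripper": 0.2},{"dx": 0,"dy": 0,"dz": -0.001,"rx": 0,"ry": 0,"rz": 0,"gripper": 0.2},{"dx": 0,"dy": 0,"dz": 0,"rx": 0,"ry": 0,"rz": 0,"gripper": 0.2},{"dx": 0,"dy": 0,"dz": 0,"rx": 0,"ry": 0,"rz": 0,"gripper": 0.2}]'

```text
time: 32.88
position: [0.547, 0.2923, 0.0484]
orientation: [[0.91, 0.415, 0.0], [0.415, -0.91, 0.0], [0.0, 0.0, -1.0]]
ft_force: [1.1, -0.3, -0.9]
opening: 0.0589
gripper_force: 27.2
```

Call:
step_arm --rows '[{"dx": 0,"dy": 0,"dz": -0.001,"rx": 0,"ry": 0,"rz": 0,"gripper": 0.2},{"dx": 0,"dy": 0,"dz": 0,"rx": 0,"ry": 0,"rz": 0,"gripper": 0.2},{"dx": 0,"dy": 0,"dz": 0,"rx": 0,"ry": 0,"rz": 0,"gripper": 0.2},{"dx": 0,"dy": 0,"dz": 0,"rx": 0,"ry": 0,"rz": 0,"gripper": 0.2},{"dx": 0,"dy": 0,"dz": 0,"rx": 0,"ry": 0,"rz": 0,"gripper": 0.2}]'

```text
time: 33.5
position: [0.547, 0.2924, 0.0477]
orientation: [[0.91, 0.415, 0.0], [0.415, -0.91, 0.0], [0.0, 0.0, -1.0]]
ft_force: [-1.9, -1.3, 4.9]
opening: 0.0587
gripper_force: 27.5
```

Call:
step_arm --rows '[{"dx": 0,"dy": 0,"dz": 0,"rx": 0,"ry": 0,"rz": 0,"gripper": -0.45},{"dx": 0,"dy": 0,"dz": 0,"rx": 0,"ry": 0,"rz": 0,"gripper": -0.7},{"dx": 0,"dy": 0,"dz": 0,"rx": 0,"ry": 0,"rz": 0,"gripper": -1},{"dx": 0,"dy": 0,"dz": 0,"rx": 0,"ry": 0,"rz": 0,"gripper": -1},{"dx": 0,"dy": 0,"dz": 0,"rx": 0,"ry": 0,"rz": 0,"gripper": -1}]'

```text
time: 34.12
position: [0.5468, 0.2923, 0.0472]
orientation: [[0.91, 0.415, -0.0], [0.415, -0.91, -0.0], [-0.0, -0.0, -1.0]]
ft_force: [-0.0, 0.1, 0.1]
opening: 0.0861
gripper_force: 0.0
```

Call:
step_arm --rows '[{"dx": 0,"dy": 0,"dz": 0,"rx": 0,"ry": 0,"rz": 0,"gripper": -1},{"dx": 0,"dy": 0,"dz": 0.02,"rx": 0,"ry": 0,"rz": 0,"gripper": -1},{"dx": 0,"dy": 0,"dz": 0.04,"rx": 0,"ry": 0,"rz": 0,"gripper": -1},{"dx": 0,"dy": -0.02,"dz": 0.05,"rx": 0,"ry": 0,"rz": 0,"gripper": -1},{"dx": 0,"dy": -0.05,"dz": 0,"rx": 0,"ry": 0,"rz": 0,"gripper": -1}]'

```text
time: 34.75
position: [0.5507, 0.2241, 0.165]
orientation: [[0.909, 0.418, 0.012], [0.418, -0.909, 0.003], [0.012, 0.002, -1.0]]
ft_force: [1.0, -0.3, -0.6]
opening: 0.0855
gripper_force: 0.0
```

Call:
step_arm --rows '[{"dx": 0,"dy": -0.055,"dz": 0,"rx": 0,"ry": 0,"rz": 0,"gripper": -1},{"dx": 0,"dy": -0.055,"dz": 0,"rx": 0,"ry": 0,"rz": 0,"gripper": -1},{"dx": 0,"dy": -0.055,"dz": 0,"rx": 0,"ry": 0,"rz": 0,"gripper": -1},{"dx": 0,"dy": -0.055,"dz": 0,"rx": 0,"ry": 0,"rz": 0,"gripper": -1},{"dx": 0,"dy": -0.055,"dz": 0,"rx": 0,"ry": 0,"rz": 0,"gripper": -1}]'

```text
time: 35.38
position: [0.5472, -0.0546, 0.1593]
orientation: [[0.91, 0.415, 0.003], [0.415, -0.91, -0.001], [0.002, 0.002, -1.0]]
ft_force: [1.5, 0.2, -0.4]
opening: 0.0853
gripper_force: 0.0
```

```bash
sed -i 's/np.hypot(W\[...,0\]-.547,W\[...,1\]-.292)<.05)/np.hypot(W[...,0]-.547,W[...,1]-.292)<.05)\&(W[...,2]<.08)/' d.py; python3 d.py
```

```text
[ 0.54729291 -0.06095329  0.15943044]
866 [0.5456382  0.29349328 0.06443611]
572
dish [0.54675054 0.29274126 0.02691925] 0.0006403860130736801
```

View pics/t4.png

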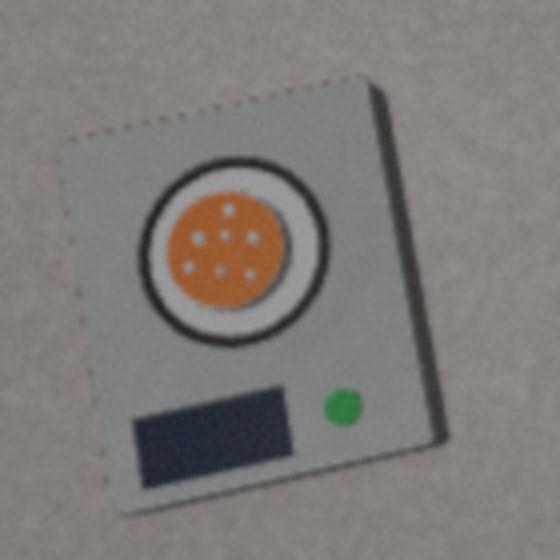

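Ring centre (235,252), dish (228,250). The 7 px offset is parallax from the dish's height, and the fit gives (0.5468, 0.2927), so it is centred. Now the yellow bottle goes back first.

Call:
step_arm --rows '[{"dx": -0.01,"dy": -0.05,"dz": 0,"rx": 0,"ry": 0,"rz": 0,"gripper": -1},{"dx": -0.016,"dy": -0.055,"dz": 0,"rx": 0,"ry": 0,"rz": 0,"gripper": -1},{"dx": -0.016,"dy": -0.055,"dz": 0,"rx": 0,"ry": 0,"rz": 0,"gripper": -1},{"dx": -0.015,"dy": -0.051,"dz": 0,"rx": 0,"ry": 0,"rz": 0,"gripper": -1},{"dx": 0,"dy": 0,"dz": 0,"rx": 0,"ry": 0,"rz": 0,"gripper": -1}]'

```text
time: 36.1
position: [0.4894, -0.2667, 0.1588]
orientation: [[0.912, 0.411, 0.001], [0.411, -0.912, -0.002], [0.001, 0.002, -1.0]]
ft_force: [-1.1, 0.6, 0.6]
opening: 0.085
gripper_force: 0.0
```

Call:
step_arm --rows '[{"dx": 0,"dy": 0,"dz": -0.02,"rx": 0,"ry": 0,"rz": 0,"gripper": -1},{"dx": 0,"dy": 0,"dz": -0.035,"rx": 0,"ry": 0,"rz": 0,"gripper": -1},{"dx": 0,"dy": 0,"dz": -0.03,"rx": 0,"ry": 0,"rz": 0,"gripper": -1},{"dx": 0,"dy": 0,"dz": -0.012,"rx": 0,"ry": 0,"rz": 0,"gripper": -1},{"dx": 0,"dy": 0,"dz": 0,"rx": 0,"ry": 0,"rz": 0,"gripper": -1}]'

```text
time: 36.72
position: [0.49, -0.2627, 0.0603]
orientation: [[0.909, 0.416, -0.001], [0.416, -0.909, 0.001], [-0.0, -0.001, -1.0]]
ft_force: [0.5, 0.5, 0.1]
opening: 0.0854
gripper_force: 0.0
```

Call:
step_arm --rows '[{"dx": 0,"dy": 0,"dz": 0,"rx": 0,"ry": 0,"rz": 0,"gripper": -1},{"dx": 0,"dy": 0,"dz": -0.005,"rx": 0,"ry": 0,"rz": 0,"gripper": -1},{"dx": 0,"dy": 0,"dz": 0,"rx": 0,"ry": 0,"rz": 0,"gripper": -1},{"dx": 0,"dy": 0,"dz": 0,"rx": 0,"ry": 0,"rz": 0,"gripper": -1},{"dx": 0,"dy": 0,"dz": 0,"rx": 0,"ry": 0,"rz": 0,"gripper": -1}]'

```text
time: 37.35
position: [0.4899, -0.2638, 0.0554]
orientation: [[0.91, 0.415, 0.0], [0.415, -0.91, -0.0], [0.0, 0.0, -1.0]]
ft_force: [0.5, -0.2, 0.7]
opening: 0.0858
gripper_force: 0.0
```

Call:
step_arm --rows '[{"dx": 0,"dy": -0.008,"dz": 0,"rx": 0,"ry": 0,"rz": 0,"gripper": -1},{"dx": 0,"dy": 0,"dz": -0.004,"rx": 0,"ry": 0,"rz": 0,"gripper": -1},{"dx": 0,"dy": 0,"dz": 0,"rx": 0,"ry": 0,"rz": 0,"gripper": -1},{"dx": 0,"dy": 0,"dz": 0,"rx": 0,"ry": 0,"rz": 0,"gripper": -1},{"dx": 0,"dy": 0,"dz": 0,"rx": 0,"ry": 0,"rz": 0,"gripper": -1}]'

```text
time: 37.98
position: [0.4899, -0.2717, 0.0513]
orientation: [[0.91, 0.415, 0.0], [0.415, -0.91, 0.0], [0.0, -0.0, -1.0]]
ft_force: [-0.2, -0.6, -0.1]
opening: 0.0855
gripper_force: 0.0
```

Call:
step_arm --rows '[{"dx": 0,"dy": 0,"dz": 0,"rx": 0,"ry": 0,"rz": 0,"gripper": 1},{"dx": 0,"dy": 0,"dz": 0,"rx": 0,"ry": 0,"rz": 0,"gripper": 1},{"dx": 0,"dy": 0,"dz": 0,"rx": 0,"ry": 0,"rz": 0,"gripper": 1},{"dx": 0,"dy": 0,"dz": 0,"rx": 0,"ry": 0,"rz": 0,"gripper": 1},{"dx": 0,"dy": 0,"dz": 0,"rx": 0,"ry": 0,"rz": 0,"gripper": 1}]' --force 30

```text
time: 38.6
position: [0.49, -0.2719, 0.0515]
orientation: [[0.91, 0.415, 0.0], [0.415, -0.91, -0.0], [0.0, 0.0, -1.0]]
ft_force: [-0.4, 0.0, 2.6]
opening: 0.035
gripper_force: 30.0
```

Call:
step_arm --rows '[{"dx": 0,"dy": 0,"dz": 0.005,"rx": 0,"ry": 0,"rz": 0,"gripper": 1},{"dx": 0,"dy": 0,"dz": 0.025,"rx": 0,"ry": 0,"rz": 0,"gripper": 1},{"dx": 0,"dy": 0,"dz": 0.033,"rx": 0,"ry": 0,"rz": 0,"gripper": 1},{"dx": 0,"dy": 0.03,"dz": 0,"rx": 0,"ry": 0,"rz": 0,"gripper": 1},{"dx": 0,"dy": 0.045,"dz": 0,"rx": 0,"ry": 0,"rz": 0,"gripper": 1}]'

```text
time: 39.22
position: [0.4901, -0.197, 0.1152]
orientation: [[0.911, 0.413, 0.001], [0.413, -0.911, -0.001], [0.001, 0.001, -1.0]]
ft_force: [1.0, 0.3, -1.9]
opening: 0.0343
gripper_force: 30.2
```

Call:
step_arm --rows '[{"dx": 0.015,"dy": 0.05,"dz": 0,"rx": 0,"ry": 0,"rz": 0,"gripper": 1},{"dx": 0.025,"dy": 0.05,"dz": 0,"rx": 0,"ry": 0,"rz": 0,"gripper": 1},{"dx": 0.03,"dy": 0.05,"dz": 0,"rx": 0,"ry": 0,"rz": 0,"gripper": 1},{"dx": 0.02,"dy": 0.05,"dz": 0,"rx": 0,"ry": 0,"rz": 0,"gripper": 1},{"dx": 0.01,"dy": 0.04,"dz": 0,"rx": 0,"ry": 0,"rz": 0,"gripper": 1}]'

```text
time: 39.85
position: [0.5904, 0.0455, 0.1144]
orientation: [[0.909, 0.416, 0.0], [0.416, -0.909, 0.0], [0.0, -0.0, -1.0]]
ft_force: [-0.6, -0.0, -0.1]
opening: 0.0348
gripper_force: 30.2
```

Call:
step_arm --rows '[{"dx": 0.003,"dy": 0.018,"dz": 0,"rx": 0,"ry": 0,"rz": 0,"gripper": 1},{"dx": 0,"dy": 0,"dz": -0.01,"rx": 0,"ry": 0,"rz": 0,"gripper": 1},{"dx": 0,"dy": 0,"dz": -0.02,"rx": 0,"ry": 0,"rz": 0,"gripper": 1},{"dx": 0,"dy": 0,"dz": -0.015,"rx": 0,"ry": 0,"rz": 0,"gripper": 1},{"dx": 0,"dy": 0,"dz": 0,"rx": 0,"ry": 0,"rz": 0,"gripper": 1}]'

```text
time: 40.48
position: [0.5908, 0.0602, 0.0666]
orientation: [[0.911, 0.413, -0.005], [0.413, -0.911, 0.0], [-0.004, -0.002, -1.0]]
ft_force: [0.4, -0.2, -1.4]
opening: 0.0347
gripper_force: 30.2
```

Call:
step_arm --rows '[{"dx": 0,"dy": 0,"dz": 0,"rx": 0,"ry": 0,"rz": 0,"gripper": 1},{"dx": 0,"dy": 0,"dz": -0.004,"rx": 0,"ry": 0,"rz": 0,"gripper": 1},{"dx": 0,"dy": 0,"dz": 0,"rx": 0,"ry": 0,"rz": 0,"gripper": 1},{"dx": 0,"dy": 0,"dz": 0,"rx": 0,"ry": 0,"rz": 0,"gripper": 1},{"dx": 0,"dy": 0,"dz": 0,"rx": 0,"ry": 0,"rz": 0,"gripper": 1}]'

```text
time: 41.1
position: [0.5929, 0.0614, 0.0655]
orientation: [[0.91, 0.415, 0.0], [0.415, -0.91, -0.0], [0.0, 0.0, -1.0]]
ft_force: [0.0, 0.4, -0.2]
opening: 0.0346
gripper_force: 30.2
```

Call:
step_arm --rows '[{"dx": 0,"dy": 0,"dz": -0.003,"rx": 0,"ry": 0,"rz": 0,"gripper": 1},{"dx": 0,"dy": 0,"dz": -0.002,"rx": 0,"ry": 0,"rz": 0,"gripper": 1},{"dx": 0,"dy": 0,"dz": -0.001,"rx": 0,"ry": 0,"rz": 0,"gripper": 1},{"dx": 0,"dy": 0,"dz": -0.001,"rx": 0,"ry": 0,"rz": 0,"gripper": 1},{"dx": 0,"dy": 0,"dz": 0,"rx": 0,"ry": 0,"rz": 0,"gripper": 1}]'

```text
time: 41.72
position: [0.5929, 0.0613, 0.0585]
orientation: [[0.91, 0.415, 0.0], [0.415, -0.91, 0.0], [0.0, 0.0, -1.0]]
ft_force: [-0.6, -0.4, 1.1]
opening: 0.0349
gripper_force: 30.2
```

Call:
step_arm --rows '[{"dx": 0,"dy": 0,"dz": -0.0005,"rx": 0,"ry": 0,"rz": 0,"gripper": 1},{"dx": 0,"dy": 0,"dz": 0,"rx": 0,"ry": 0,"rz": 0,"gripper": 1},{"dx": 0,"dy": 0,"dz": 0,"rx": 0,"ry": 0,"rz": 0,"gripper": 1},{"dx": 0,"dy": 0,"dz": 0,"rx": 0,"ry": 0,"rz": 0,"gripper": 1},{"dx": 0,"dy": 0,"dz": 0,"rx": 0,"ry": 0,"rz": 0,"gripper": 1}]'

```text
time: 42.35
position: [0.5931, 0.0613, 0.0585]
orientation: [[0.91, 0.415, 0.001], [0.415, -0.91, 0.0], [0.001, 0.0, -1.0]]
ft_force: [-2.5, 0.3, 4.8]
opening: 0.0343
gripper_force: 30.8
```

Call:
step_arm --rows '[{"dx": 0,"dy": 0,"dz": 0,"rx": 0,"ry": 0,"rz": 0,"gripper": 0.0},{"dx": 0,"dy": 0,"dz": 0,"rx": 0,"ry": 0,"rz": 0,"gripper": -0.5},{"dx": 0,"dy": 0,"dz": 0,"rx": 0,"ry": 0,"rz": 0,"gripper": -1},{"dx": 0,"dy": 0,"dz": 0,"rx": 0,"ry": 0,"rz": 0,"gripper": -1},{"dx": 0,"dy": 0,"dz": 0,"rx": 0,"ry": 0,"rz": 0,"gripper": -1}]'

```text
time: 42.98
position: [0.5928, 0.0613, 0.0577]
orientation: [[0.91, 0.415, -0.0], [0.415, -0.91, 0.0], [-0.0, -0.0, -1.0]]
ft_force: [-0.8, -0.0, 0.4]
opening: 0.0856
gripper_force: 0.0
```

Call:
step_arm --rows '[{"dx": 0,"dy": 0,"dz": 0.03,"rx": 0,"ry": 0,"rz": 0,"gripper": -1},{"dx": 0,"dy": 0,"dz": 0.04,"rx": 0,"ry": 0,"rz": 0,"gripper": -1},{"dx": 0,"dy": 0,"dz": 0.03,"rx": 0,"ry": 0,"rz": 0,"gripper": -1},{"dx": -0.01,"dy": -0.03,"dz": 0,"rx": 0,"ry": 0,"rz": 0,"gripper": -1},{"dx": -0.02,"dy": -0.05,"dz": 0,"rx": 0,"ry": 0,"rz": 0,"gripper": -1}]'

```text
time: 43.6
position: [0.5634, -0.0186, 0.1587]
orientation: [[0.909, 0.417, 0.002], [0.417, -0.909, -0.0], [0.002, 0.001, -1.0]]
ft_force: [0.6, -0.6, 0.5]
opening: 0.0854
gripper_force: 0.0
```

Call:
step_arm --rows '[{"dx": -0.03,"dy": -0.05,"dz": 0,"rx": 0,"ry": 0,"rz": 0,"gripper": -1},{"dx": -0.03,"dy": -0.05,"dz": 0,"rx": 0,"ry": 0,"rz": 0,"gripper": -1},{"dx": -0.03,"dy": -0.05,"dz": 0,"rx": 0,"ry": 0,"rz": 0,"gripper": -1},{"dx": -0.03,"dy": -0.05,"dz": 0,"rx": 0,"ry": 0,"rz": 0,"gripper": -1},{"dx": -0.02,"dy": -0.035,"dz": 0,"rx": 0,"ry": 0,"rz": 0,"gripper": -1}]'

```text
time: 44.22
position: [0.4215, -0.2556, 0.1581]
orientation: [[0.91, 0.414, 0.0], [0.414, -0.91, -0.001], [0.0, 0.001, -1.0]]
ft_force: [-0.2, 0.4, -0.1]
opening: 0.0856
gripper_force: 0.0
```

Call:
step_arm --rows '[{"dx": -0.013,"dy": -0.016,"dz": 0,"rx": 0,"ry": 0,"rz": 0,"gripper": -1},{"dx": 0,"dy": 0,"dz": 0,"rx": 0,"ry": 0,"rz": 0,"gripper": -1},{"dx": 0,"dy": 0,"dz": 0,"rx": 0,"ry": 0,"rz": 0,"gripper": -1},{"dx": 0,"dy": 0,"dz": 0,"rx": 0,"ry": 0,"rz": 0,"gripper": -1},{"dx": 0,"dy": 0,"dz": 0,"rx": 0,"ry": 0,"rz": 0,"gripper": -1}]'

```text
time: 44.85
position: [0.4103, -0.2691, 0.1578]
orientation: [[0.909, 0.416, 0.0], [0.416, -0.909, 0.0], [0.0, -0.0, -1.0]]
ft_force: [0.0, -0.3, 0.0]
opening: 0.0852
gripper_force: 0.0
```

```bash
cat > b.py <<'E'
from h import *
np.set_printoptions(precision=4,suppress=True)
for n in("side","top"):
    W=cloud(viewer.get_image(n))
    for k,c,b in(("Y",[.593,.061],.011),("R",[.507,.026],.011),("B",[.541,-.0605],.011),("tB",[.57,-.274],.004),("tR",[.41,-.27],.004)):print(n,k,bottle(W,c,b))
print(telemetry.read_state()["position"])
E
python3 b.py
```

```text
side Y [(array([0.5928, 0.0605]), 371), (array([0.5925, 0.0598]), 98)]
side R []
side B []
side tB [(array([ 0.5686, -0.2746]), 211), (array([ 0.5685, -0.2753]), 54)]
side tR [(array([ 0.4094, -0.2697]), 231), (array([ 0.409 , -0.2704]), 59)]
top Y [(array([0.5937, 0.0613]), 63), (array([0.5939, 0.0617]), 41)]
top R []
top B []
top tB [(array([ 0.5695, -0.2737]), 115), (array([ 0.5701, -0.2744]), 54)]
top tR [(array([ 0.4103, -0.2687]), 103), (array([ 0.409 , -0.2695]), 42)]
[ 0.4102 -0.2693  0.1578]
```

Call:
step_arm --rows '[{"dx": 0,"dy": 0,"dz": -0.03,"rx": 0,"ry": 0,"rz": 0,"gripper": -1},{"dx": 0,"dy": 0,"dz": -0.035,"rx": 0,"ry": 0,"rz": 0,"gripper": -1},{"dx": 0,"dy": 0,"dz": -0.025,"rx": 0,"ry": 0,"rz": 0,"gripper": -1},{"dx": 0,"dy": 0,"dz": -0.008,"rx": 0,"ry": 0,"rz": 0,"gripper": -1},{"dx": 0,"dy": 0,"dz": -0.003,"rx": 0,"ry": 0,"rz": 0,"gripper": -1}]'

```text
time: 45.58
position: [0.41, -0.2698, 0.0569]
orientation: [[0.91, 0.415, 0.0], [0.415, -0.91, 0.0], [0.0, 0.0, -1.0]]
ft_force: [-1.1, -0.6, -0.0]
opening: 0.0857
gripper_force: 0.0
```

Call:
step_arm --rows '[{"dx": 0,"dy": 0,"dz": 0,"rx": 0,"ry": 0,"rz": 0,"gripper": -1},{"dx": 0,"dy": 0,"dz": -0.003,"rx": 0,"ry": 0,"rz": 0,"gripper": -1},{"dx": 0,"dy": 0,"dz": -0.002,"rx": 0,"ry": 0,"rz": 0,"gripper": -1},{"dx": 0,"dy": 0,"dz": 0,"rx": 0,"ry": 0,"rz": 0,"gripper": -1},{"dx": 0,"dy": 0,"dz": 0,"rx": 0,"ry": 0,"rz": 0,"gripper": -1}]'

```text
time: 46.2
position: [0.4099, -0.2698, 0.0519]
orientation: [[0.91, 0.415, 0.0], [0.415, -0.91, -0.0], [0.0, 0.0, -1.0]]
ft_force: [1.1, 0.6, -0.5]
opening: 0.0855
gripper_force: 0.0
```

Call:
step_arm --rows '[{"dx": 0,"dy": 0,"dz": 0,"rx": 0,"ry": 0,"rz": 0,"gripper": 1},{"dx": 0,"dy": 0,"dz": 0,"rx": 0,"ry": 0,"rz": 0,"gripper": 1},{"dx": 0,"dy": 0,"dz": 0,"rx": 0,"ry": 0,"rz": 0,"gripper": 1},{"dx": 0,"dy": 0,"dz": 0,"rx": 0,"ry": 0,"rz": 0,"gripper": 1},{"dx": 0,"dy": 0,"dz": 0,"rx": 0,"ry": 0,"rz": 0,"gripper": 1}]'

```text
time: 46.82
position: [0.4099, -0.2697, 0.052]
orientation: [[0.91, 0.415, 0.0], [0.415, -0.91, 0.0], [0.0, -0.0, -1.0]]
ft_force: [-0.1, 1.0, 3.1]
opening: 0.0348
gripper_force: 29.9
```

Call:
step_arm --rows '[{"dx": 0,"dy": 0,"dz": 0.005,"rx": 0,"ry": 0,"rz": 0,"gripper": 1},{"dx": 0,"dy": 0,"dz": 0.025,"rx": 0,"ry": 0,"rz": 0,"gripper": 1},{"dx": 0,"dy": 0,"dz": 0.033,"rx": 0,"ry": 0,"rz": 0,"gripper": 1},{"dx": 0,"dy": 0.02,"dz": 0,"rx": 0,"ry": 0,"rz": 0,"gripper": 1},{"dx": 0.02,"dy": 0.04,"dz": 0,"rx": 0,"ry": 0,"rz": 0,"gripper": 1}]'

```text
time: 47.45
position: [0.4291, -0.2092, 0.1143]
orientation: [[0.911, 0.412, -0.0], [0.412, -0.911, -0.0], [-0.0, -0.0, -1.0]]
ft_force: [-0.7, -0.2, -0.9]
opening: 0.0346
gripper_force: 30.1
```

Call:
step_arm --rows '[{"dx": 0.025,"dy": 0.05,"dz": 0,"rx": 0,"ry": 0,"rz": 0,"gripper": 1},{"dx": 0.025,"dy": 0.05,"dz": 0,"rx": 0,"ry": 0,"rz": 0,"gripper": 1},{"dx": 0.02,"dy": 0.05,"dz": 0,"rx": 0,"ry": 0,"rz": 0,"gripper": 1},{"dx": 0.0065,"dy": 0.05,"dz": 0,"rx": 0,"ry": 0,"rz": 0,"gripper": 1},{"dx": 0,"dy": 0.036,"dz": 0,"rx": 0,"ry": 0,"rz": 0,"gripper": 1}]'

```text
time: 48.08
position: [0.5051, 0.0293, 0.1133]
orientation: [[0.909, 0.416, -0.002], [0.416, -0.909, 0.001], [-0.002, -0.001, -1.0]]
ft_force: [0.7, -0.0, -0.7]
opening: 0.0348
gripper_force: 30.1
```

Call:
step_arm --rows '[{"dx": 0,"dy": 0,"dz": 0,"rx": 0,"ry": 0,"rz": 0,"gripper": 1},{"dx": 0,"dy": 0,"dz": -0.015,"rx": 0,"ry": 0,"rz": 0,"gripper": 1},{"dx": 0,"dy": 0,"dz": -0.02,"rx": 0,"ry": 0,"rz": 0,"gripper": 1},{"dx": 0,"dy": 0,"dz": -0.012,"rx": 0,"ry": 0,"rz": 0,"gripper": 1},{"dx": 0,"dy": 0,"dz": 0,"rx": 0,"ry": 0,"rz": 0,"gripper": 1}]'

```text
time: 48.7
position: [0.5049, 0.0256, 0.066]
orientation: [[0.91, 0.414, -0.003], [0.414, -0.91, 0.0], [-0.003, -0.002, -1.0]]
ft_force: [0.3, 0.4, -0.0]
opening: 0.035
gripper_force: 30.1
```

Call:
step_arm --rows '[{"dx": 0,"dy": 0,"dz": 0,"rx": 0,"ry": 0,"rz": 0,"gripper": 1},{"dx": 0,"dy": 0,"dz": -0.003,"rx": 0,"ry": 0,"rz": 0,"gripper": 1},{"dx": 0,"dy": 0,"dz": 0,"rx": 0,"ry": 0,"rz": 0,"gripper": 1},{"dx": 0,"dy": 0,"dz": 0,"rx": 0,"ry": 0,"rz": 0,"gripper": 1},{"dx": 0,"dy": 0,"dz": 0,"rx": 0,"ry": 0,"rz": 0,"gripper": 1}]'

```text
time: 49.32
position: [0.5065, 0.0263, 0.065]
orientation: [[0.91, 0.415, 0.0], [0.415, -0.91, -0.0], [0.0, 0.0, -1.0]]
ft_force: [-0.3, 0.3, -0.2]
opening: 0.035
gripper_force: 30.1
```

Call:
step_arm --rows '[{"dx": 0,"dy": 0,"dz": -0.003,"rx": 0,"ry": 0,"rz": 0,"gripper": 1},{"dx": 0,"dy": 0,"dz": -0.001,"rx": 0,"ry": 0,"rz": 0,"gripper": 1},{"dx": 0,"dy": 0,"dz": -0.001,"rx": 0,"ry": 0,"rz": 0,"gripper": 1},{"dx": 0,"dy": 0,"dz": -0.001,"rx": 0,"ry": 0,"rz": 0,"gripper": 1},{"dx": 0,"dy": 0,"dz": 0,"rx": 0,"ry": 0,"rz": 0,"gripper": 1}]'

```text
time: 49.95
position: [0.5065, 0.0263, 0.059]
orientation: [[0.91, 0.415, 0.0], [0.415, -0.91, 0.0], [0.0, -0.0, -1.0]]
ft_force: [-0.1, 0.7, 1.4]
opening: 0.0349
gripper_force: 30.2
```

Call:
step_arm --rows '[{"dx": 0,"dy": 0,"dz": -0.0005,"rx": 0,"ry": 0,"rz": 0,"gripper": 1},{"dx": 0,"dy": 0,"dz": 0,"rx": 0,"ry": 0,"rz": 0,"gripper": 1},{"dx": 0,"dy": 0,"dz": 0,"rx": 0,"ry": 0,"rz": 0,"gripper": 1},{"dx": 0,"dy": 0,"dz": 0,"rx": 0,"ry": 0,"rz": 0,"gripper": 1},{"dx": 0,"dy": 0,"dz": 0,"rx": 0,"ry": 0,"rz": 0,"gripper": 1}]'

```text
time: 50.58
position: [0.5066, 0.0264, 0.059]
orientation: [[0.91, 0.415, 0.001], [0.415, -0.91, 0.0], [0.001, 0.0, -1.0]]
ft_force: [-3.0, 1.1, 5.9]
opening: 0.035
gripper_force: 30.6
```

Call:
step_arm --rows '[{"dx": 0,"dy": 0,"dz": 0,"rx": 0,"ry": 0,"rz": 0,"gripper": 0.0},{"dx": 0,"dy": 0,"dz": 0,"rx": 0,"ry": 0,"rz": 0,"gripper": -0.5},{"dx": 0,"dy": 0,"dz": 0,"rx": 0,"ry": 0,"rz": 0,"gripper": -1},{"dx": 0,"dy": 0,"dz": 0,"rx": 0,"ry": 0,"rz": 0,"gripper": -1},{"dx": 0,"dy": 0,"dz": 0,"rx": 0,"ry": 0,"rz": 0,"gripper": -1}]'

```text
time: 51.2
position: [0.5063, 0.0263, 0.0583]
orientation: [[0.91, 0.415, -0.0], [0.415, -0.91, 0.0], [-0.0, -0.0, -1.0]]
ft_force: [-0.7, 0.5, 0.1]
opening: 0.0854
gripper_force: 0.0
```

Call:
step_arm --rows '[{"dx": 0,"dy": 0,"dz": 0.03,"rx": 0,"ry": 0,"rz": 0,"gripper": -1},{"dx": 0,"dy": 0,"dz": 0.04,"rx": 0,"ry": 0,"rz": 0,"gripper": -1},{"dx": 0,"dy": 0,"dz": 0.03,"rx": 0,"ry": 0,"rz": 0,"gripper": -1},{"dx": 0.01,"dy": -0.035,"dz": 0,"rx": 0,"ry": 0,"rz": 0,"gripper": -1},{"dx": 0.01,"dy": -0.05,"dz": 0,"rx": 0,"ry": 0,"rz": 0,"gripper": -1}]'

```text
time: 51.82
position: [0.527, -0.0588, 0.1592]
orientation: [[0.909, 0.417, 0.002], [0.417, -0.909, -0.0], [0.002, 0.001, -1.0]]
ft_force: [0.6, 0.1, -0.4]
opening: 0.0854
gripper_force: 0.0
```

Call:
step_arm --rows '[{"dx": 0.01,"dy": -0.05,"dz": 0,"rx": 0,"ry": 0,"rz": 0,"gripper": -1},{"dx": 0.01,"dy": -0.05,"dz": 0,"rx": 0,"ry": 0,"rz": 0,"gripper": -1},{"dx": 0.01,"dy": -0.05,"dz": 0,"rx": 0,"ry": 0,"rz": 0,"gripper": -1},{"dx": 0.01,"dy": -0.045,"dz": 0,"rx": 0,"ry": 0,"rz": 0,"gripper": -1},{"dx": 0.003,"dy": -0.0206,"dz": 0,"rx": 0,"ry": 0,"rz": 0,"gripper": -1}]'

```text
time: 52.45
position: [0.5693, -0.2767, 0.158]
orientation: [[0.911, 0.413, -0.0], [0.413, -0.911, -0.0], [-0.0, 0.0, -1.0]]
ft_force: [0.3, 0.9, -0.4]
opening: 0.0859
gripper_force: 0.0
```

Call:
step_arm --rows '[{"dx": 0,"dy": 0,"dz": 0,"rx": 0,"ry": 0,"rz": 0,"gripper": -1},{"dx": 0,"dy": 0,"dz": 0,"rx": 0,"ry": 0,"rz": 0,"gripper": -1},{"dx": 0,"dy": 0,"dz": -0.015,"rx": 0,"ry": 0,"rz": 0,"gripper": -1},{"dx": 0,"dy": 0,"dz": 0,"rx": 0,"ry": 0,"rz": 0,"gripper": -1},{"dx": 0,"dy": 0,"dz": 0,"rx": 0,"ry": 0,"rz": 0,"gripper": -1}]'

```text
time: 53.08
position: [0.5692, -0.2736, 0.1429]
orientation: [[0.91, 0.416, -0.001], [0.416, -0.91, 0.0], [-0.0, -0.001, -1.0]]
ft_force: [0.6, -0.6, 0.7]
opening: 0.0857
gripper_force: 0.0
```

Now at (0.569, -0.274, 0.143). It needs −0.091 in z.

Call:
step_arm --rows '[{"dx": 0,"dy": 0,"dz": -0.03,"rx": 0,"ry": 0,"rz": 0,"gripper": -1},{"dx": 0,"dy": 0,"dz": -0.035,"rx": 0,"ry": 0,"rz": 0,"gripper": -1},{"dx": 0,"dy": 0,"dz": -0.015,"rx": 0,"ry": 0,"rz": 0,"gripper": -1},{"dx": 0,"dy": 0,"dz": -0.006,"rx": 0,"ry": 0,"rz": 0,"gripper": -1},{"dx": 0,"dy": 0,"dz": 0,"rx": 0,"ry": 0,"rz": 0,"gripper": -1}]'

```text
time: 53.7
position: [0.5698, -0.2746, 0.058]
orientation: [[0.91, 0.415, 0.001], [0.415, -0.91, -0.0], [0.001, 0.001, -1.0]]
ft_force: [0.8, -0.7, 0.1]
opening: 0.0853
gripper_force: 0.0
```

Call:
step_arm --rows '[{"dx": 0,"dy": 0,"dz": 0,"rx": 0,"ry": 0,"rz": 0,"gripper": -1},{"dx": 0,"dy": 0,"dz": -0.003,"rx": 0,"ry": 0,"rz": 0,"gripper": -1},{"dx": 0,"dy": 0,"dz": -0.002,"rx": 0,"ry": 0,"rz": 0,"gripper": -1},{"dx": 0,"dy": 0,"dz": 0,"rx": 0,"ry": 0,"rz": 0,"gripper": -1},{"dx": 0,"dy": 0,"dz": 0,"rx": 0,"ry": 0,"rz": 0,"gripper": -1}]'

```text
time: 54.32
position: [0.5693, -0.2743, 0.0522]
orientation: [[0.91, 0.415, -0.0], [0.415, -0.91, 0.0], [-0.0, -0.0, -1.0]]
ft_force: [0.3, -0.5, 0.2]
opening: 0.0852
gripper_force: 0.0
```

Call:
step_arm --rows '[{"dx": 0,"dy": 0,"dz": 0,"rx": 0,"ry": 0,"rz": 0,"gripper": 1},{"dx": 0,"dy": 0,"dz": 0,"rx": 0,"ry": 0,"rz": 0,"gripper": 1},{"dx": 0,"dy": 0,"dz": 0,"rx": 0,"ry": 0,"rz": 0,"gripper": 1},{"dx": 0,"dy": 0,"dz": 0,"rx": 0,"ry": 0,"rz": 0,"gripper": 1},{"dx": 0,"dy": 0,"dz": 0,"rx": 0,"ry": 0,"rz": 0,"gripper": 1}]'

```text
time: 54.95
position: [0.5695, -0.2744, 0.0525]
orientation: [[0.91, 0.415, 0.0], [0.415, -0.91, -0.0], [0.0, 0.0, -1.0]]
ft_force: [-0.3, 0.5, 1.5]
opening: 0.0344
gripper_force: 30.0
```

Call:
step_arm --rows '[{"dx": 0,"dy": 0,"dz": 0.005,"rx": 0,"ry": 0,"rz": 0,"gripper": 1},{"dx": 0,"dy": 0,"dz": 0.025,"rx": 0,"ry": 0,"rz": 0,"gripper": 1},{"dx": 0,"dy": 0,"dz": 0.03,"rx": 0,"ry": 0,"rz": 0,"gripper": 1},{"dx": -0.003,"dy": 0.025,"dz": 0,"rx": 0,"ry": 0,"rz": 0,"gripper": 1},{"dx": -0.007,"dy": 0.05,"dz": 0,"rx": 0,"ry": 0,"rz": 0,"gripper": 1}]'

```text
time: 55.58
position: [0.5589, -0.1987, 0.1118]
orientation: [[0.911, 0.413, 0.0], [0.413, -0.911, 0.0], [0.0, 0.0, -1.0]]
ft_force: [0.4, 0.3, -1.0]
opening: 0.0349
gripper_force: 30.1
```

Call:
step_arm --rows '[{"dx": -0.007,"dy": 0.05,"dz": 0,"rx": 0,"ry": 0,"rz": 0,"gripper": 1},{"dx": -0.006,"dy": 0.045,"dz": 0,"rx": 0,"ry": 0,"rz": 0,"gripper": 1},{"dx": -0.004,"dy": 0.03,"dz": 0,"rx": 0,"ry": 0,"rz": 0,"gripper": 1},{"dx": -0.0018,"dy": 0.0139,"dz": 0,"rx": 0,"ry": 0,"rz": 0,"gripper": 1},{"dx": 0,"dy": 0,"dz": 0,"rx": 0,"ry": 0,"rz": 0,"gripper": 1}]'

```text
time: 56.2
position: [0.5399, -0.0594, 0.1116]
orientation: [[0.909, 0.417, -0.001], [0.417, -0.909, 0.0], [-0.001, -0.001, -1.0]]
ft_force: [0.9, -0.4, -0.3]
opening: 0.0352
gripper_force: 30.1
```

Call:
step_arm --rows '[{"dx": 0,"dy": 0,"dz": -0.015,"rx": 0,"ry": 0,"rz": 0,"gripper": 1},{"dx": 0,"dy": 0,"dz": -0.02,"rx": 0,"ry": 0,"rz": 0,"gripper": 1},{"dx": 0,"dy": 0,"dz": -0.011,"rx": 0,"ry": 0,"rz": 0,"gripper": 1},{"dx": 0,"dy": 0,"dz": 0,"rx": 0,"ry": 0,"rz": 0,"gripper": 1},{"dx": 0,"dy": 0,"dz": 0,"rx": 0,"ry": 0,"rz": 0,"gripper": 1}]'

```text
time: 56.82
position: [0.5409, -0.0609, 0.0666]
orientation: [[0.91, 0.414, 0.001], [0.414, -0.91, -0.0], [0.0, 0.0, -1.0]]
ft_force: [-0.2, 0.7, -0.7]
opening: 0.0352
gripper_force: 30.1
```

Call:
step_arm --rows '[{"dx": 0,"dy": 0,"dz": -0.004,"rx": 0,"ry": 0,"rz": 0,"gripper": 1},{"dx": 0,"dy": 0,"dz": -0.001,"rx": 0,"ry": 0,"rz": 0,"gripper": 1},{"dx": 0,"dy": 0,"dz": -0.001,"rx": 0,"ry": 0,"rz": 0,"gripper": 1},{"dx": 0,"dy": 0,"dz": -0.001,"rx": 0,"ry": 0,"rz": 0,"gripper": 1},{"dx": 0,"dy": 0,"dz": 0,"rx": 0,"ry": 0,"rz": 0,"gripper": 1}]'

```text
time: 57.45
position: [0.5407, -0.0604, 0.0595]
orientation: [[0.91, 0.415, 0.0], [0.415, -0.91, -0.0], [0.0, 0.0, -1.0]]
ft_force: [-0.6, 1.4, -0.2]
opening: 0.035
gripper_force: 30.1
```

Call:
step_arm --rows '[{"dx": 0,"dy": 0,"dz": -0.0005,"rx": 0,"ry": 0,"rz": 0,"gripper": 1},{"dx": 0,"dy": 0,"dz": 0,"rx": 0,"ry": 0,"rz": 0,"gripper": 1},{"dx": 0,"dy": 0,"dz": 0,"rx": 0,"ry": 0,"rz": 0,"gripper": 1},{"dx": 0,"dy": 0,"dz": 0,"rx": 0,"ry": 0,"rz": 0,"gripper": 1},{"dx": 0,"dy": 0,"dz": 0,"rx": 0,"ry": 0,"rz": 0,"gripper": 1}]'

```text
time: 58.08
position: [0.5409, -0.0603, 0.0594]
orientation: [[0.91, 0.415, 0.001], [0.415, -0.91, 0.0], [0.001, 0.0, -1.0]]
ft_force: [-1.4, 1.4, 4.6]
opening: 0.0346
gripper_force: 30.6
```

Call:
step_arm --rows '[{"dx": 0,"dy": 0,"dz": 0,"rx": 0,"ry": 0,"rz": 0,"gripper": 0.0},{"dx": 0,"dy": 0,"dz": 0,"rx": 0,"ry": 0,"rz": 0,"gripper": -0.5},{"dx": 0,"dy": 0,"dz": 0,"rx": 0,"ry": 0,"rz": 0,"gripper": -1},{"dx": 0,"dy": 0,"dz": 0,"rx": 0,"ry": 0,"rz": 0,"gripper": -1},{"dx": 0,"dy": 0,"dz": 0,"rx": 0,"ry": 0,"rz": 0,"gripper": -1}]'

```text
time: 58.7
position: [0.5405, -0.0604, 0.0587]
orientation: [[0.91, 0.415, -0.0], [0.415, -0.91, 0.0], [-0.0, -0.0, -1.0]]
ft_force: [-0.1, -0.7, -0.2]
opening: 0.0854
gripper_force: 0.0
```

Call:
step_arm --rows '[{"dx": 0,"dy": 0,"dz": 0.03,"rx": 0,"ry": 0,"rz": 0,"gripper": -1},{"dx": 0,"dy": 0,"dz": 0.04,"rx": 0,"ry": 0,"rz": 0,"gripper": -1},{"dx": 0,"dy": 0,"dz": 0.04,"rx": 0,"ry": 0,"rz": 0,"gripper": -1},{"dx": -0.01,"dy": -0.04,"dz": 0,"rx": 0,"ry": 0,"rz": 0,"gripper": -1},{"dx": -0.01,"dy": -0.05,"dz": 0,"rx": 0,"ry": 0,"rz": 0,"gripper": -1}]'

```text
time: 59.32
position: [0.5209, -0.1507, 0.1699]
orientation: [[0.909, 0.417, 0.002], [0.417, -0.909, -0.001], [0.001, 0.001, -1.0]]
ft_force: [0.6, -0.1, -0.8]
opening: 0.0855
gripper_force: 0.0
```

Call:
step_arm --rows '[{"dx": -0.01,"dy": -0.05,"dz": 0,"rx": 0,"ry": 0,"rz": 0,"gripper": -1},{"dx": -0.01,"dy": -0.05,"dz": 0,"rx": 0,"ry": 0,"rz": 0,"gripper": -1},{"dx": 0,"dy": -0.02,"dz": 0,"rx": 0,"ry": 0,"rz": 0,"gripper": -1},{"dx": 0,"dy": 0,"dz": 0,"rx": 0,"ry": 0,"rz": 0,"gripper": -1},{"dx": 0,"dy": 0,"dz": 0,"rx": 0,"ry": 0,"rz": 0,"gripper": -1}]'

```text
time: 59.95
position: [0.5008, -0.2691, 0.1686]
orientation: [[0.91, 0.416, -0.0], [0.416, -0.91, 0.001], [0.0, -0.001, -1.0]]
ft_force: [-0.2, 0.3, -0.2]
opening: 0.0856
gripper_force: 0.0
```

```bash
python3 b.py; python3 d.py; python3 -c "
from h import *
p=viewer.get_image('side');cv2.imwrite('pics/end.png',cv2.resize(p['pixels'],(800,600)))"
```

```text
side Y [(array([0.5928, 0.0605]), 368), (array([0.5927, 0.0599]), 98)]
side R [(array([0.5062, 0.0265]), 363), (array([0.5062, 0.026 ]), 96)]
side B [(array([ 0.5404, -0.0607]), 262), (array([ 0.5401, -0.0613]), 77)]
side tB []
side tR []
top Y [(array([0.5937, 0.0613]), 68), (array([0.594 , 0.0619]), 46)]
top R [(array([0.507 , 0.0275]), 32), (array([0.5075, 0.0273]), 46)]
top B [(array([ 0.5411, -0.0598]), 54), (array([ 0.5416, -0.0598]), 44)]
top tB []
top tR []
[ 0.5009 -0.2689  0.1686]
[ 0.50086966 -0.26901976  0.16872622]
866 [0.54542888 0.29358439 0.06441309]
579
dish [0.54671257 0.29266411 0.02701589] 0.0006560648801828088
```

View pics/end.png

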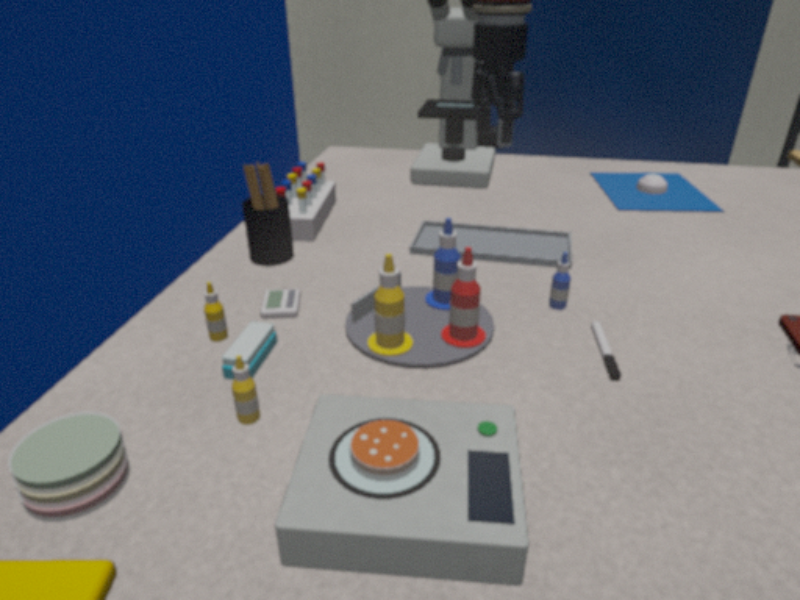

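All three bottles stand upright on their own pads at (390,310), (465,300) and (447,265). The dish lies on the lit disc at (385,445), and the robot touches nothing.

```bash
python3 -c "
from plant import order
print(order.close_job())"
```

```text
the job is handed in; nothing more can be done
None
```

The job is handed in at about 60 s of the 141 s allowed: the dish lies centred on the reader's lit disc and each bottle stands upright on the pad of its own colour, all within about 2 mm by the last camera check; no verdict came back.

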